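Restock the locked candle dome

ROBOT

A 6-joint arm with a two-finger parallel gripper is mounted at the origin on the work surface. World frame = base frame: x ahead of the robot, y to its left, z up, the work surface at z = 0. Lengths are in mm, angles in rad, forces in N, time in s.
With the tool pointing down it reaches from about 350 to 975 mm from the base axis. Payload 7.1 kg.
Tool frame: the origin (TCP) lies midway between the tips of the shut fingers; the grasp point (between the pads) lies ctrl.grip_point_offset behind it (ctrl.grip_point_offset is the distance from the TCP to the grasp point, in mm); z points along the fingers, y is the line along which they close (so a half turn about z gives the same grasp; the last joint's range is limited). The gripper opens to 88 mm and grips with 3 to 60 N. Pads are 20 mm wide; open, the fingers measure 115 mm over their backs; the gripper's body (75 mm by 178 mm) begins 61 mm behind the grasp point.
Start: joints at [-1.166, 0.423, 1.63, -0, 1.089, -0.019], TCP at [257.032, -569.683, 188.375] pointing down, gripper open.
Joint ranges: [-3, 3], [-0.9, 2.11], [0.09, 2.58], [-1.31, 4.45], [0.11, 2.69], [-2.54, 2.54]. Speed limits (rad/s): [2.39, 2.39, 3.01, 3.14, 3.14, 3.14].

INTERFACE

Orientations are given as a rotation vector (axis times angle).
In Python, from workcell import ctrl gives the robot as it stands.
- The arm moves only by the tool apply_moves, never from a script. Its argument "targets" is a list of rows, each an object of numbers: "tx", "ty", "tz": the shift along the world's x, y, z in m; "spin": the turn about the world's z in degrees. In form: [{"tx": .., "ty": .., "tz": .., "spin": ..}, ...]. A call has exactly 8 rows; each row is the pose to reach, as a shift and turn from the pose commanded when the call began; what a row does not reach only later rows make up. A row lasts 1/10 s, in which the tool goes at most 50 mm and 8.59 degrees, less where a joint would pass 70% of its speed; a pose out of reach is approached as far as the arm can. A call with a gripper value outside its range is refused whole. "gripper" is the closure, from -1 (fully open) to 1 (shut), set as the call begins (left out, the last holds). The fingers move at their own pace and stop on an object; the grip force is fixed at half the most. Time passes only in rows, so rows that repeat a pose let the fingers close, or fill a call up. It gives the time, the measured TCP pose, the force, the opening and the grip force at its end, in the units of the state.
- ctrl.get_obs(): the state, without advancing time (a new reading comes with each control period).
- ctrl.get_image(name): name is "side" or "top"; returns the picture (480x640x3 uint8, red, green, blue); there is no depth.
- ctrl.get_calibration(name): a dict with "fov_y" (degrees; the focal length in pixels is half the picture's height over the tangent of half this angle, whatever the lens; pixels are square), "cx", "cy" (the principal point, pixels), "dist" ([k1, k2, p1, p2, k3] as OpenCV has them; the pictures are not rectified), "rvec" (rotation vector, rad) and "tvec" (3), from world to camera coordinates, as OpenCV has them. Camera axes: x right, y down, z forward; pixel columns grow to the right and rows downward; lengths in mm; the calibration is good to about 2 mm. A picture is of the moment at which its call begins. get_calibration takes no time and is no camera call.
- ctrl.close_job(): hands the job in; it is judged then, once.
Trained networks look in the newest picture that a camera, given by its name, has taken for a name from the list of things; names that differ only in an ending like _2 or _b are one class to them, and where a whole thing is asked for, a point or a joint stands for the part that bears it (a point fixed in the world has none). Each returns a list of dicts, best first, with "score" (0 to 1); they miss things now and then, are a little off and sometimes report something else, mostly with a low value. They report only what shows in the picture. A call takes as long as a camera call. They do not tell look-alikes from the thing itself.
- ctrl.outline_of(name, camera): "pixels" (480x640 bool, what is visible of it) and "box" ([left, top, right, bottom] in pixels, round what is visible of it).
- ctrl.pinpoint(name, camera): "uv" ([column, row] in pixels: a listed point, or the origin of a listed thing).
The state is a dict: "t": time; "qpos": joint angles; "qvel": joint speeds; "joint_torque": joint torques, N m; "ee_pos": TCP position; "orientation": TCP orientation; "ft_force": force on the tool from outside, world axes, zero at the start; "moment": the same for the moment, N m; "width": finger opening in mm; "grasp_force": force on a finger pad.
Only numpy, scipy, OpenCV 4.12 (cv2) and the standard library are available. Lean on these libraries where they do the work, as an engineer would, in place of code of your own. Each camera call takes 0.05 s, during which the arm holds its last target. There are 200 camera calls.

TASK

Restock the locked display dome: untwist the dome, stand it on the grey felt mat, move every burnt-out glass under it to the wooden crate, upright, and set fresh candles from the linen mat squarely on the felt discs of the stand until all three carry a full candle; a candle already there that is still full stays on display. Then put the dome back and twist it clockwise a quarter turn until it clicks home, leaving any spare candle where it was and the other goods undisturbed.

Things in the scene. Friction and masses are not known exactly. Their poses are not given: they have to be found in the camera images.
- stand: Fixed display stand: square marble plinth, 235 mm wide, its top (the deck) 22 mm above the counter, with a round brass bayonet collar on it, outer diameter 214 mm, top 12.5 mm above the deck. Origin: centre of the plinth's underside, z up. The collar's inward lip (inner radius 87 mm, underside 9 mm above the deck) has two facing notches that let the dome's lugs down.
- notch (a point): Middle of one of the two notches, on the deck, 94 mm from the stand's centre, 80 degrees counterclockwise (from above) from the stand's x axis; the other is straight across. Each is 42 mm wide: lugs pass within 6 degrees. With its lugs down there the dome turns only clockwise, 80 degrees, to an end stop where dome x is in line with stand x (either way): locked. Opening is the reverse.
- place1 (a point): First of three candle places, centre of a grey felt disc of 54 mm on the deck of the stand, level with the deck; the places lie 38 mm from the stand's centre, 120 degrees apart (66 mm between centres), place1 on the stand's +x axis. Axes as the stand.
- place2 (a point): Second candle place, 120 degrees counterclockwise from place1.
- place3 (a point): Third candle place, 120 degrees clockwise from place1.
- catch (a joint): Spring catch hidden under the collar's lip beside the locked position: 0 m = up, 0.0025 m = pressed down by a lug passing over it. It resists by about 0.25 N m in the last 20 degrees before the end stop, going in or out, and clicks up behind the lug when the dome is locked.
- dome: Loose clear dome, 0.45 kg: shell 155 mm across (149 inside), crown 99 mm high (85 mm inside), on a brass foot ring of 84 mm radius with two lugs, 22 mm wide and 6 mm thick, reaching to 96 mm radius on its +x and -x. Origin: centre of the foot's underside, z up. Locked on the stand at the start.
- wing (a point): Grip point of the brass wing handle on the dome's crown, 124 mm above the dome's origin; axes as the dome. The wing is an upright plate along dome x, in line with the lugs: 64 mm long, 14 mm thick, from 25 mm below to 15 mm above this point. Grip it across its thickness.
- felt: Square grey felt mat, 210 mm, about 1 mm thick and fixed flat on the counter, where the dome is stood while it is off. Origin: its centre.
- linen: Square pale linen mat, 200 mm, about 1 mm thick and fixed flat on the counter, where the fresh candles stand at the start. Origin: its centre.
- crate: Fixed open wooden returns crate for burnt-out glasses, outside 130 mm (its x) by 190 mm (its y) by 36 mm high, walls and floor 6 mm. Origin: centre of its underside.
- keeper: Glass tumbler 52 mm across and 62 mm tall, straight-sided and round; origin at the centre of its underside, z up. A candle that is already under the dome at the start and still good, filled with ivory wax to 9 mm below the rim, a dark wick in the middle (0.19 kg). Absent in some starts.
- giftbox: Bystander: fixed grey gift box, 105 mm square and 70 mm tall; origin at its underside.
- limepot: Bystander: lime ceramic candle pot, 74 mm across, 78 mm tall; origin at its underside.
- card: Bystander: clear price-card stand, 70 mm wide, 56 mm tall; origin at its underside.
- matchbox: Bystander: matchbox, 55 x 36 x 14 mm; origin at its underside.
- snuffer: Bystander: brass candle snuffer lying along its x, 200 mm long.
- carafe: Bystander: glass carafe, 72 mm across, 200 mm tall; origin at its underside.
- tealights: Bystander: wooden dish with three tea lights, 100 mm across, 24 mm tall; origin at its underside.
- fresh1: Glass tumbler 52 mm across and 62 mm tall, straight-sided and round; origin at the centre of its underside, z up. Fresh candle, on the linen mat at the start, filled with ivory wax to 9 mm below the rim, a dark wick in the middle (0.19 kg).
- fresh2: Glass tumbler 52 mm across and 62 mm tall, straight-sided and round; origin at the centre of its underside, z up. Fresh candle, on the linen mat at the start, filled with ivory wax to 9 mm below the rim, a dark wick in the middle (0.19 kg).
- fresh3: Glass tumbler 52 mm across and 62 mm tall, straight-sided and round; origin at the centre of its underside, z up. Fresh candle, on the linen mat at the start, filled with ivory wax to 9 mm below the rim, a dark wick in the middle (0.19 kg).
- spent1: Glass tumbler 52 mm across and 62 mm tall, straight-sided and round; origin at the centre of its underside, z up. Burnt-out: hollow and empty but for a sooty film at the bottom, wall 3 mm (0.11 kg). It, if present, stands on one of the three places under the dome at the start. Absent in some starts.
- spent2: Glass tumbler 52 mm across and 62 mm tall, straight-sided and round; origin at the centre of its underside, z up. Burnt-out: hollow and empty but for a sooty film at the bottom, wall 3 mm (0.11 kg). It, if present, stands on one of the three places under the dome at the start. Absent in some starts.
Things that resemble listed ones, but are neither listed nor needed, are in the scene too. What is shaped like the fresh1 but blue or purple is not meant.

How it is judged (in metres and radians):
On the way, in this order (a step that is already met when the one before it is completed fails the run):
1. the dome is untwisted, lifted off and stands on the felt mat (centre within 60 mm) (horizontal distance between dome and felt below 0.06 m and height (world z) of dome below 0.006 m and angle between dome's own z axis and vertical below 0.06 rad), for 0.2 s.
2. every burnt-out glass stands in the crate and all three places carry a full candle, one already there included (x of spent1 in the frame of crate between -0.036 and 0.036 m and y of spent1 in the frame of crate between -0.066 and 0.066 m and z of each of spent1, spent2 in the frame of crate below 0.012 m and angle between each of spent1, spent2's own z axis and vertical below 0.15 rad and x of spent2 in the frame of crate between -0.036 and 0.036 m and y of spent2 in the frame of crate between -0.066 and 0.066 m and ((horizontal distance between fresh1 and place1 below 0.01 m and z of fresh1 in the frame of place1 between -0.006 and 0.006 m and angle between fresh1's own z axis and vertical below 0.12 rad) or (horizontal distance between fresh2 and place1 below 0.01 m and z of fresh2 in the frame of place1 between -0.006 and 0.006 m and angle between fresh2's own z axis and vertical below 0.12 rad) or (horizontal distance between fresh3 and place1 below 0.01 m and z of fresh3 in the frame of place1 between -0.006 and 0.006 m and angle between fresh3's own z axis and vertical below 0.12 rad) or (horizontal distance between keeper and place1 below 0.01 m and z of keeper in the frame of place1 between -0.006 and 0.006 m and angle between keeper's own z axis and vertical below 0.12 rad)) and ((horizontal distance between fresh1 and place2 below 0.01 m and z of fresh1 in the frame of place2 between -0.006 and 0.006 m and angle between fresh1's own z axis and vertical below 0.12 rad) or (horizontal distance between fresh2 and place2 below 0.01 m and z of fresh2 in the frame of place2 between -0.006 and 0.006 m and angle between fresh2's own z axis and vertical below 0.12 rad) or (horizontal distance between fresh3 and place2 below 0.01 m and z of fresh3 in the frame of place2 between -0.006 and 0.006 m and angle between fresh3's own z axis and vertical below 0.12 rad) or (horizontal distance between keeper and place2 below 0.01 m and z of keeper in the frame of place2 between -0.006 and 0.006 m and angle between keeper's own z axis and vertical below 0.12 rad)) and ((horizontal distance between fresh1 and place3 below 0.01 m and z of fresh1 in the frame of place3 between -0.006 and 0.006 m and angle between fresh1's own z axis and vertical below 0.12 rad) or (horizontal distance between fresh2 and place3 below 0.01 m and z of fresh2 in the frame of place3 between -0.006 and 0.006 m and angle between fresh2's own z axis and vertical below 0.12 rad) or (horizontal distance between fresh3 and place3 below 0.01 m and z of fresh3 in the frame of place3 between -0.006 and 0.006 m and angle between fresh3's own z axis and vertical below 0.12 rad) or (horizontal distance between keeper and place3 below 0.01 m and z of keeper in the frame of place3 between -0.006 and 0.006 m and angle between keeper's own z axis and vertical below 0.12 rad)) and ((horizontal distance between keeper and place1 below 0.01 m and z of keeper in the frame of place1 between -0.006 and 0.006 m and angle between keeper's own z axis and vertical below 0.12 rad) or (horizontal distance between keeper and place2 below 0.01 m and z of keeper in the frame of place2 between -0.006 and 0.006 m and angle between keeper's own z axis and vertical below 0.12 rad) or (horizontal distance between keeper and place3 below 0.01 m and z of keeper in the frame of place3 between -0.006 and 0.006 m and angle between keeper's own z axis and vertical below 0.12 rad))), for 0.2 s.
3. the dome is back on the stand, turned to its end stop, the catch up (angle between the x axis of dome and the x axis of stand, either way round below 0.11 rad and z of dome in the frame of stand between 0.0195 and 0.0255 m and horizontal distance between dome and stand below 0.01 m and angle between dome's own z axis and vertical below 0.04 rad and value of joint catch below 0.0014 m), for 0.2 s.
At the end, for the whole second after the job is handed in: Each place carries an upright full candle, centred within 10 mm, any that began there among them; burnt-out glasses upright in the crate; a spare candle upright within 100 mm of its start; dome flat on the deck, within 0.11 rad of locked, catch up; all at rest (all of step 2 and all of step 3 and ((horizontal distance between fresh1 and place1 below 0.01 m and z of fresh1 in the frame of place1 between -0.006 and 0.006 m and angle between fresh1's own z axis and vertical below 0.12 rad) or (horizontal distance between fresh1 and place2 below 0.01 m and z of fresh1 in the frame of place2 between -0.006 and 0.006 m and angle between fresh1's own z axis and vertical below 0.12 rad) or (horizontal distance between fresh1 and place3 below 0.01 m and z of fresh1 in the frame of place3 between -0.006 and 0.006 m and angle between fresh1's own z axis and vertical below 0.12 rad) or (distance of fresh1 from where it was at the start of the episode below 0.1 m and angle between fresh1's own z axis and vertical below 0.12 rad and height (world z) of fresh1 below 0.006 m)) and ((horizontal distance between fresh2 and place1 below 0.01 m and z of fresh2 in the frame of place1 between -0.006 and 0.006 m and angle between fresh2's own z axis and vertical below 0.12 rad) or (horizontal distance between fresh2 and place2 below 0.01 m and z of fresh2 in the frame of place2 between -0.006 and 0.006 m and angle between fresh2's own z axis and vertical below 0.12 rad) or (horizontal distance between fresh2 and place3 below 0.01 m and z of fresh2 in the frame of place3 between -0.006 and 0.006 m and angle between fresh2's own z axis and vertical below 0.12 rad) or (distance of fresh2 from where it was at the start of the episode below 0.1 m and angle between fresh2's own z axis and vertical below 0.12 rad and height (world z) of fresh2 below 0.006 m)) and ((horizontal distance between fresh3 and place1 below 0.01 m and z of fresh3 in the frame of place1 between -0.006 and 0.006 m and angle between fresh3's own z axis and vertical below 0.12 rad) or (horizontal distance between fresh3 and place2 below 0.01 m and z of fresh3 in the frame of place2 between -0.006 and 0.006 m and angle between fresh3's own z axis and vertical below 0.12 rad) or (horizontal distance between fresh3 and place3 below 0.01 m and z of fresh3 in the frame of place3 between -0.006 and 0.006 m and angle between fresh3's own z axis and vertical below 0.12 rad) or (distance of fresh3 from where it was at the start of the episode below 0.1 m and angle between fresh3's own z axis and vertical below 0.12 rad and height (world z) of fresh3 below 0.006 m)) and linear speed of each of fresh1, fresh2, fresh3, keeper, spent1, spent2, dome below 0.02 m/s); the robot touches nothing.
It fails at once if a bystander (lime pot, price card, matchbox, snuffer, carafe, tea lights) is moved by more than 80 mm or knocked over (distance of any of limepot, card, matchbox, snuffer, carafe, tealights from where it was at the start of the episode above 0.08 m or angle between any of limepot, card, matchbox, carafe, tealights's own z axis and vertical above 0.6 rad).
It fails at once if the dome is tipped over (angle between dome's own z axis and vertical above 0.7 rad).
Of spent1, spent2, keeper only 2 to 3 are there at a start; the rules pass over those that are not, and their reading is None.
At some moment in a run one of fresh1, fresh2, fresh3, dome may be knocked a few centimetres aside while the robot is not near it.
It also fails if it takes over 210 s, if anything falls off the work surface, if the arm or the gripper's body presses on something with over 40 N, if the wrist force passes 120 N, or if a joint passes its speed limit or range.

## Working session

There is one attempt and no reset: what is moved stays moved. The work goes in short steps, Python scripts to look and compute and a tool call to move; the robot and the scene stay as the last step left them, time stands still between calls to the robot, and variables do not carry over. Pictures are saved under pics/ and viewed, at most 14 in all, crops included, and the job is handed in when it is done.

Besides the shell and the picture viewer there is one more tool, called after "Call:" by a JSON object that holds its "name" and its "arguments", one argument or row to a line. apply_moves: Moves the arm, as the interface text tells. Its arguments: {"type":"object","properties":{"targets":{"type":"array"},"gripper":{"type":"number"}},"required":["targets"]}

```bash
mkdir -p pics; cat > h.py <<'E'
import numpy as np, cv2
from workcell import ctrl
def cal(c):
    k=ctrl.get_calibration(c); f=240/np.tan(np.radians(k["fov_y"])/2)
    K=np.array([[f,0,k["cx"]],[0,f,k["cy"]],[0,0,1.]])
    return K,np.array(k["dist"],float),np.array(k["rvec"],float),np.array(k["tvec"],float)
def ray(c,uv):
    K,d,r,t=cal(c); p=cv2.undistortPoints(np.array([[uv]],float),K,d)[0,0]
    R=cv2.Rodrigues(r)[0]; return -R.T@t, R.T@np.array([p[0],p[1],1.])
def at(c,uv,z):
    o,d=ray(c,uv); return o+d*(z-o[2])/d[2]
def proj(c,P):
    K,d,r,t=cal(c); return cv2.projectPoints(np.array(P,float).reshape(-1,1,3),r,t,K,d)[0][:,0]
def save(n,im): cv2.imwrite("pics/"+n,cv2.cvtColor(im,cv2.COLOR_RGB2BGR))
E
python3 - <<'E'
from h import *
for c in("top","side"):
    im=ctrl.get_image(c); save(c+"0.png",im)
    o,_=ray(c,(320,240)); print(c,o.round(), cal(c)[0][0,0].round())
    for n,z in [("stand",0),("wing",146),("notch",22),("place1",22),("place2",22),("place3",22),("dome",22),("felt",1),("linen",1),("crate",0),("fresh1",1),("spent1",22),("keeper",22)]:
        for q in ctrl.pinpoint(n,c)[:6]:
            if q["score"]>.2: print(c,n,round(q["score"],2),np.round(q["uv"],1),at(c,q["uv"],z).round(1))
print({k:np.round(v,3) for k,v in ctrl.get_obs().items()}, ctrl.grip_point_offset)
E
```

```text
top [ 262.   30. 1399.] 560.0
top wing 0.64 [322.1 206.2] [583.5  -7.2 146. ]
top wing 0.54 [448.7 307.1] [ 356.4 -295.8  146. ]
top notch 0.93 [291.9 205.2] [616.1  65.7  22. ]
top dome 0.59 [327.4 220.8] [577.6 -24.8  22. ]
top felt 0.91 [180.7 287.5] [403.9 337.8   1. ]
top felt 0.55 [269.8 155.7] [753.7 127.5   1. ]
top linen 0.68 [321.9 206.1] [620.9 -11.    1. ]
top linen 0.58 [450.1 285.1] [ 422.9 -338.6    1. ]
top crate 0.64 [424.4 212.6] [ 610.2 -276.8    0. ]
top fresh1 0.89 [475.1 261.3] [ 485.1 -404.9    1. ]
top fresh1 0.84 [341.  305.3] [367.3 -62.5   1. ]
top fresh1 0.68 [449.  308.4] [ 364.1 -334.2    1. ]
top fresh1 0.6 [512.4 286.1] [ 423.1 -499.     1. ]
top fresh1 0.6 [378.7 312.8] [ 350.3 -156.8    1. ]
top fresh1 0.58 [434.8 261.4] [ 482.8 -300.8    1. ]
top spent1 0.74 [424.6 212.9] [ 604.  -272.5   22. ]
top spent1 0.23 [325.5 219.6] [580.6 -20.   22. ]
top keeper 0.24 [450.5 286.8] [ 416.2 -333.9   22. ]
side [ 420. 1139. 1021.] 590.0
side stand 0.93 [291.6 271.2] [591.2 -18.1  -0. ]
side wing 0.94 [293.  227.1] [583.8 -17.2 146. ]
side wing 0.63 [216.4 307.
[... 576 characters left out ...]
480.6    1. ]
side fresh1 0.58 [343.4 192.2] [ 476.3 -404.     1. ]
side fresh1 0.54 [413.3 209.9] [ 261.5 -327.9    1. ]
side spent1 0.25 [357.  386.2] [405.6 359.1  22. ]
{'t': np.float64(1.4), 'qpos': array([-1.166,  0.423,  1.63 ,  0.   ,  1.089, -0.019]), 'qvel': array([-0.001,  0.001, -0.   ,  0.001, -0.001,  0.001]), 'joint_torque': array([ 0.0000e+00, -5.4458e+01, -2.7404e+01,  6.4000e-02,  1.7000e-02,
        0.0000e+00]), 'ee_pos': array([ 257.027, -569.668,  188.38 ]), 'orientation': array([-3.071, -0.661, -0.   ]), 'ft_force': array([-0.141, -0.032,  0.038]), 'moment': array([-0.009,  0.012, -0.018]), 'grasp_force': np.float64(0.0), 'width': np.float64(87.985)} 18.700000000000003
```

View pics/top0.png

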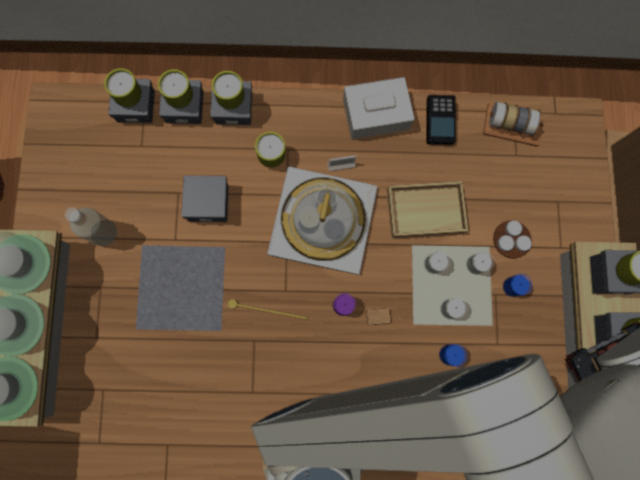

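View pics/side0.png

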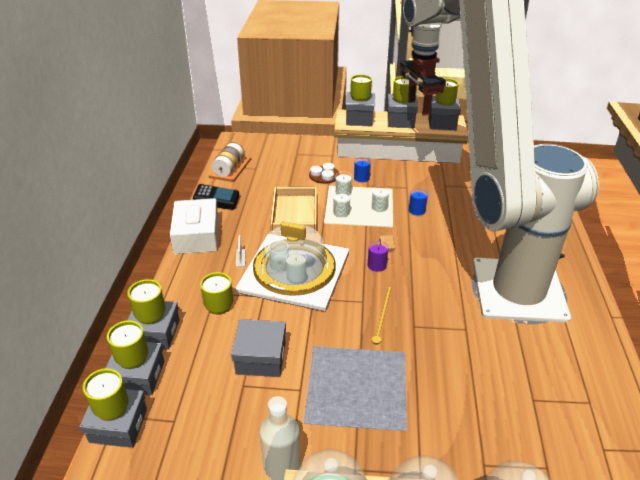

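Top: the dome with its wing is at about (323,215), the felt mat (181,288), the linen mat (452,286) with white candles at (440,262), (482,263) and (456,309), and the crate (428,210). Look-alikes are the blue (518,286) and (455,355) and purple (345,305) glasses, plus the lime pots. Side shows the same layout, with the glasses under the dome near (280,255) and (297,268).

```bash
cat > rect.py <<'E'
from h import *
def warp(im,c,x,y,z,half,s):
    # image up = +x, left = +y ; s px/mm
    n=int(2*half*s); v,u=np.mgrid[0:n,0:n]
    P=np.stack([x+half-v/s, y+half-u/s, np.full(u.shape,float(z))],-1)
    uv=proj(c,P.reshape(-1,3)).reshape(n,n,2).astype(np.float32)
    return cv2.remap(im,uv[...,0],uv[...,1],cv2.INTER_CUBIC)
E
python3 - <<'E'
from rect import *
im=ctrl.get_image("top"); sd=ctrl.get_image("side")
for n,z in [("stand",22),("felt",1),("linen",1),("crate",36)]:
    for q in ctrl.outline_of(n,"top")[:2]:
        if q["score"]<.4: continue
        cn=cv2.findContours(q["pixels"].astype(np.uint8),0,1)[0]; cn=max(cn,key=cv2.contourArea)[:,0]
        P=np.array([at("top",p,z)[:2] for p in cn],np.float32)
        print(n,round(q["score"],2),cv2.minAreaRect(P))
a=warp(im,"top",590,-14,22,125,1.6); b=warp(sd,"side",590,-14,22,125,1.6)
save("st.png",np.hstack([a,b]))
E
```

```text
stand 0.71 ((580.836669921875, -11.861129760742188), (235.4498748779297, 237.32240295410156), 79.07977294921875)
felt 0.95 ((404.11199951171875, 337.93548583984375), (211.66757202148438, 209.38323974609375), 89.87683868408203)
felt 0.68 ((586.6271362304688, -13.236038208007812), (240.39830017089844, 241.4766082763672), 78.71566009521484)
linen 0.8 ((422.44927978515625, -342.3729248046875), (203.3748321533203, 201.2639617919922), 0.4624600410461426)
crate 0.83 ((610.7062377929688, -274.33233642578125), (141.23817443847656, 199.0476837158203), 5.116998195648193)
crate 0.55 ((539.3406982421875, -491.04754638671875), (92.78326416015625, 93.90367889404297), 26.708341598510742)
```

View pics/st.png

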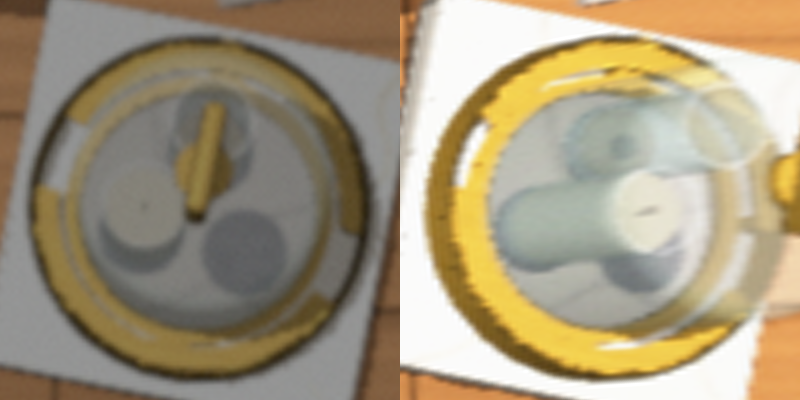

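Top and side crop: the stand is yawed about −11°. Place1 (top) holds an empty hollow glass, place2 (lower left) the ivory keeper, and place3 (lower right) only bare felt. So I move one spent glass, need two fresh candles, and leave one spare. Next I refine the positions.

```bash
cat >> rect.py <<'E'
def circles(im,c,x,y,z,half,r,s=2,tol=4,n=1,p2=12):
    w=warp(im,c,x,y,z,half,s); g=cv2.GaussianBlur(cv2.cvtColor(w,cv2.COLOR_RGB2GRAY),(5,5),0)
    q=cv2.HoughCircles(g,cv2.HOUGH_GRADIENT,1,30*s,param1=80,param2=p2,minRadius=int((r-tol)*s),maxRadius=int((r+tol)*s))
    return [] if q is None else [(round(x+half-v/s,1),round(y+half-u/s,1),round(R/s,1)) for u,v,R in q[0][:n]]
E
python3 - <<'E'
from rect import *
im=ctrl.get_image("top"); sd=ctrl.get_image("side")
for c,I in(("top",im),("side",sd)):
    w=warp(I,c,582,-14,34.5,140,2); h=cv2.cvtColor(w,cv2.COLOR_RGB2HSV)
    m=((h[...,0]>18)&(h[...,0]<32)&(h[...,1]>120)).astype(np.uint8)
    m=cv2.morphologyEx(m,2,np.ones((3,3)))
    cn=max(cv2.findContours(m,0,1)[0],key=cv2.contourArea)
    hull=cv2.convexHull(cn)[:,0].astype(float); hull=np.array([582+140,-14+140])-hull[:,::-1]/2
    from scipy.optimize import least_squares
    f=least_squares(lambda p:np.hypot(*(hull-p).T)-107,[582,-14],loss="soft_l1"); print(c,"collar",f.x.round(1),np.abs(f.fun).mean().round(1), circles(I,c,582,-14,34.5,140,107,tol=5,p2=20))
    for n,p in(("A",(480,-401)),("B",(478,-300)),("C",(361,-325))):
        print(c,n,circles(I,c,*p,63,45,26))
    for n,p in(("spent",(619,-21)),("keeper",(569,22))): print(c,n,circles(I,c,*p,84,40,26))
E
```

```text
top collar [584.7 -15.1] 1.9 [(np.float32(581.8), np.float32(-14.8), np.float32(107.6))]
top A []
top B []
top C []
top spent []
top keeper []
side collar [582.5  -1.2] 1.3 [(np.float32(581.8), np.float32(2.8), np.float32(105.6))]
side A [(np.float32(477.8), np.float32(-390.2), np.float32(23.4))]
side B []
side C []
side spent []
side keeper [(np.float32(572.2), np.float32(28.2), np.float32(26.1))]
```

Call:
{"name": "apply_moves", "arguments": {
  "targets": [
    {"tx": 0.02, "ty": 0.034, "tz": 0.005, "spin": -4},
    {"tx": 0.04, "ty": 0.069, "tz": 0.01, "spin": -9},
    {"tx": 0.061, "ty": 0.104, "tz": 0.01, "spin": -14},
    {"tx": 0.081, "ty": 0.139, "tz": 0.01, "spin": -20},
    {"tx": 0.102, "ty": 0.174, "tz": 0.01, "spin": -26},
    {"tx": 0.122, "ty": 0.208, "tz": 0.01, "spin": -31},
    {"tx": 0.142, "ty": 0.243, "tz": 0.01, "spin": -35.3},
    {"tx": 0.162, "ty": 0.278, "tz": 0.01, "spin": -35.3}
  ],
  "gripper": -1
}}

```text
t: 2.6
ee_pos: [419.7, -290.3, 198.6]
orientation: [3.126, -0.305, 0.001]
ft_force: [1.6, 0.2, 0.1]
width: 87.9
grasp_force: 0.0
```

Call:
{"name": "apply_moves", "arguments": {
  "targets": [
    {"tx": 0.02, "ty": 0.035},
    {"tx": 0.041, "ty": 0.07},
    {"tx": 0.061, "ty": 0.104},
    {"tx": 0.082, "ty": 0.139},
    {"tx": 0.102, "ty": 0.174},
    {"tx": 0.122, "ty": 0.209},
    {"tx": 0.143, "ty": 0.243},
    {"tx": 0.163, "ty": 0.277}
  ]
}}

```text
validation failed for argument at $.ta...
```

Call:
{"name": "apply_moves", "arguments": {
  "targets": [
    {"tx": 0.02, "ty": 0.035, "tz": 0, "spin": 0},
    {"tx": 0.041, "ty": 0.07, "tz": 0, "spin": 0},
    {"tx": 0.061, "ty": 0.104, "tz": 0, "spin": 0},
    {"tx": 0.082, "ty": 0.139, "tz": 0, "spin": 0},
    {"tx": 0.102, "ty": 0.174, "tz": 0, "spin": 0},
    {"tx": 0.122, "ty": 0.209, "tz": 0, "spin": 0},
    {"tx": 0.143, "ty": 0.243, "tz": 0, "spin": 0},
    {"tx": 0.1625, "ty": 0.276, "tz": 0, "spin": 0}
  ]
}}

```text
t: 3.4
ee_pos: [582.4, -14.0, 198.6]
orientation: [-3.127, 0.301, -0.001]
ft_force: [0.1, -0.0, 0.2]
width: 87.9
grasp_force: 0.0
```

Call:
{"name": "apply_moves", "arguments": {
  "targets": [
    {"tx": 0, "ty": 0, "tz": 0, "spin": 0},
    {"tx": 0, "ty": 0, "tz": -0.01, "spin": 0},
    {"tx": 0, "ty": 0, "tz": -0.02, "spin": 0},
    {"tx": 0, "ty": 0, "tz": -0.02, "spin": 0},
    {"tx": 0, "ty": 0, "tz": -0.02, "spin": 0},
    {"tx": 0, "ty": 0, "tz": -0.02, "spin": 0},
    {"tx": 0, "ty": 0, "tz": -0.02, "spin": 0},
    {"tx": 0, "ty": 0, "tz": -0.02, "spin": 0}
  ]
}}

```text
t: 4.2
ee_pos: [581.7, -15.9, 178.7]
orientation: [-3.127, 0.302, -0.001]
ft_force: [-0.9, -0.6, 0.6]
width: 87.5
grasp_force: 0.0
```

```bash
python3 - <<'E'
from rect import *
im=ctrl.get_image("top"); sd=ctrl.get_image("side")
save("g.png",np.hstack([cv2.resize(im[140:300,240:400],(400,400),interpolation=2),cv2.resize(sd[140:300,210:370],(400,400),interpolation=2)]))
print({k:np.round(v,3) for k,v in ctrl.get_obs().items() if k in("t","ee_pos","qpos","ft_force")})
E
```

```text
{'t': np.float64(4.3), 'qpos': array([-0.048,  0.372,  1.736,  0.   ,  1.034,  1.716]), 'ee_pos': array([581.635, -15.758, 178.613]), 'ft_force': array([-0.204,  0.355,  0.533])}
```

View pics/g.png

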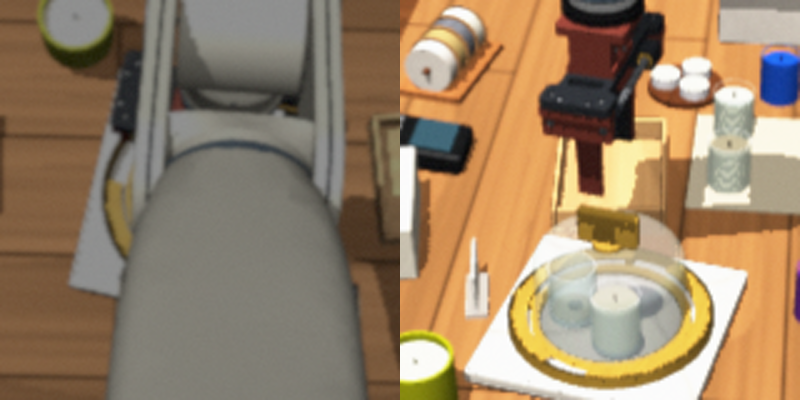

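The side crop shows the fingers straddling above the wing: near fingertip at full pixel about (286,216), wing centre about (293,231). I check this against the projection.

```bash
python3 - <<'E'
from h import *
t=np.array([581.6,-15.8,178.6]);d=np.array([np.cos(np.radians(79)),np.sin(np.radians(79)),0])
print(proj("side",[t+44*d,t+50*d,[582,-14.5,146],[582,-14.5,141],[586,-14.5,141],[582,-14.5,161]]).round(1))
x=np.array([np.cos(np.radians(-11)),np.sin(np.radians(-11)),0]);w=np.array([582,-14.5,161])
print(proj("side",[w+32*x,w-32*x]).round(1))
E
```

```text
[[287.8 227.2]
 [287.  228.6]
 [293.6 227.8]
 [293.6 229.4]
 [292.  229.3]
 [293.4 222.9]]
[[281.1 220.7]
 [305.9 225.1]]
```

Call:
{"name": "apply_moves", "arguments": {
  "targets": [
    {"tx": 0, "ty": 0.001, "tz": -0.012, "spin": 0},
    {"tx": 0, "ty": 0.001, "tz": -0.025, "spin": 0},
    {"tx": 0, "ty": 0.001, "tz": -0.036, "spin": 0},
    {"tx": 0, "ty": 0.001, "tz": -0.042, "spin": 0},
    {"tx": 0, "ty": 0.001, "tz": -0.047, "spin": 0},
    {"tx": 0, "ty": 0.001, "tz": -0.047, "spin": 0},
    {"tx": 0, "ty": 0.001, "tz": -0.047, "spin": 0},
    {"tx": 0, "ty": 0.001, "tz": -0.047, "spin": 0}
  ]
}}

```text
t: 5.1
ee_pos: [581.9, -14.7, 131.8]
orientation: [-3.127, 0.302, -0.001]
ft_force: [-0.3, -0.2, -0.6]
width: 87.7
grasp_force: 0.0
```

Call:
{"name": "apply_moves", "arguments": {
  "targets": [
    {"tx": 0, "ty": 0, "tz": 0, "spin": 0},
    {"tx": 0, "ty": 0, "tz": 0, "spin": 0},
    {"tx": 0, "ty": 0, "tz": 0, "spin": 0},
    {"tx": 0, "ty": 0, "tz": 0, "spin": 0},
    {"tx": 0, "ty": 0, "tz": 0, "spin": 0},
    {"tx": 0, "ty": 0, "tz": 0, "spin": 0},
    {"tx": 0, "ty": 0, "tz": 0, "spin": 0},
    {"tx": 0, "ty": 0, "tz": 0, "spin": 0}
  ],
  "gripper": 1
}}

```text
t: 5.9
ee_pos: [581.5, -14.6, 131.3]
orientation: [-3.127, 0.302, 0.0]
ft_force: [-0.4, 0.8, 0.6]
width: 27.3
grasp_force: 0.0
```

```bash
python3 - <<'E'
from h import *
print({k:np.round(v,3) for k,v in ctrl.get_obs().items()})
E
```

```text
{'t': np.float64(5.9), 'qpos': array([-0.046,  0.432,  1.77 ,  0.   ,  0.94 ,  1.717]), 'qvel': array([ 0.   , -0.001, -0.001,  0.002, -0.001,  0.001]), 'joint_torque': array([-3.000e-03, -5.175e+01, -2.417e+01,  3.000e-03, -7.400e-02,
        0.000e+00]), 'ee_pos': array([581.491, -14.643, 131.325]), 'orientation': array([-3.127,  0.302,  0.   ]), 'ft_force': array([-0.397,  0.812,  0.585]), 'moment': array([ 0.03 , -0.023,  0.015]), 'grasp_force': np.float64(0.0), 'width': np.float64(27.264)}
```

Fingers are slow; keep closing.

Call:
{"name": "apply_moves", "arguments": {
  "targets": [
    {"tx": 0, "ty": 0, "tz": 0, "spin": 0},
    {"tx": 0, "ty": 0, "tz": 0, "spin": 0},
    {"tx": 0, "ty": 0, "tz": 0, "spin": 0},
    {"tx": 0, "ty": 0, "tz": 0, "spin": 0},
    {"tx": 0, "ty": 0, "tz": 0, "spin": 0},
    {"tx": 0, "ty": 0, "tz": 0, "spin": 0},
    {"tx": 0, "ty": 0, "tz": 0, "spin": 0},
    {"tx": 0, "ty": 0, "tz": 0, "spin": 0}
  ],
  "gripper": 1
}}

```text
t: 6.7
ee_pos: [581.6, -14.7, 131.4]
orientation: [-3.127, 0.302, -0.0]
ft_force: [0.1, 0.4, -0.3]
width: 0.3
grasp_force: 0.0
```

```bash
python3 - <<'E'
from h import *
print({k:np.round(v,3) for k,v in ctrl.get_obs().items() if k!="joint_torque"})
E
```

```text
{'t': np.float64(6.7), 'qpos': array([-0.046,  0.432,  1.77 , -0.   ,  0.94 ,  1.717]), 'qvel': array([ 0.002,  0.001, -0.   ,  0.001, -0.002,  0.   ]), 'ee_pos': array([581.562, -14.68 , 131.386]), 'orientation': array([-3.127,  0.302, -0.   ]), 'ft_force': array([ 0.055,  0.448, -0.313]), 'moment': array([ 0.085, -0.003, -0.031]), 'grasp_force': np.float64(0.0), 'width': np.float64(0.307)}
```

```bash
python3 - <<'E'
from rect import *
im=ctrl.get_image("top"); sd=ctrl.get_image("side")
save("g2.png",np.hstack([im[::1][100:400,200:600],cv2.resize(sd[140:300,210:370],(300,300),interpolation=2)]))
for n in("wing","dome"):print([(round(q["score"],2),np.round(q["uv"])) for q in ctrl.pinpoint(n,"side")])
E
```

```text
[(0.63, array([292., 228.]))]
[(0.96, array([290., 269.])), (0.23, array([217., 307.]))]
```

View pics/g2.png

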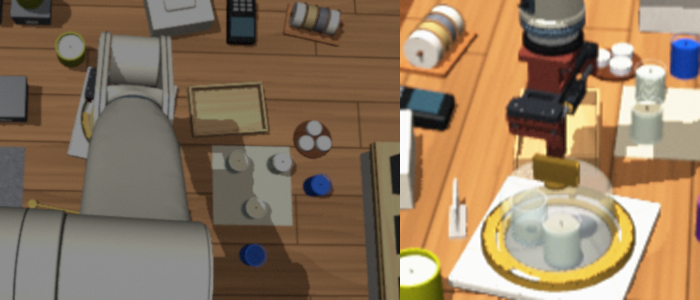

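```bash
python3 - <<'E'
from rect import *
sd=ctrl.get_image("side"); o=ctrl.get_obs(); t=o["ee_pos"]; print(t)
d=np.array([np.cos(np.radians(79)),np.sin(np.radians(79)),0]); z=np.array([0,0,1.])
c=cv2.resize(sd[130:290,220:380],(800,800),interpolation=2)[:600]
def dot(P,col): 
    u,v=proj("side",[P])[0]; cv2.circle(c,(int((u-220)*5),int((v-130)*5)),3,col,-1)
for k in range(0,100,10): dot(t+k*z,(255,0,0))
w=np.array([582,-14.5,0]); x=np.array([d[1],-d[0],0])
for h in(121,161):
  for s in(-32,32):
    for e in(-7,7): dot(w+s*x+e*d+h*z,(0,255,0))
for a in range(0,360,10):
    A=np.radians(a); dot(w+np.array([107*np.cos(A),107*np.sin(A),34.5]),(0,0,255))
for e in(-89,89): dot(t+80*z+e*d,(255,0,255))
save("g3.png",c)
print(proj("top",[t+100*z+89*d,t+80*z+89*d]))
E
```

```text
[581.51611088 -14.6867888  131.37456544]
[[286.62185912 188.81469795]
 [286.87899151 191.35223152]]
```

View pics/g3.png

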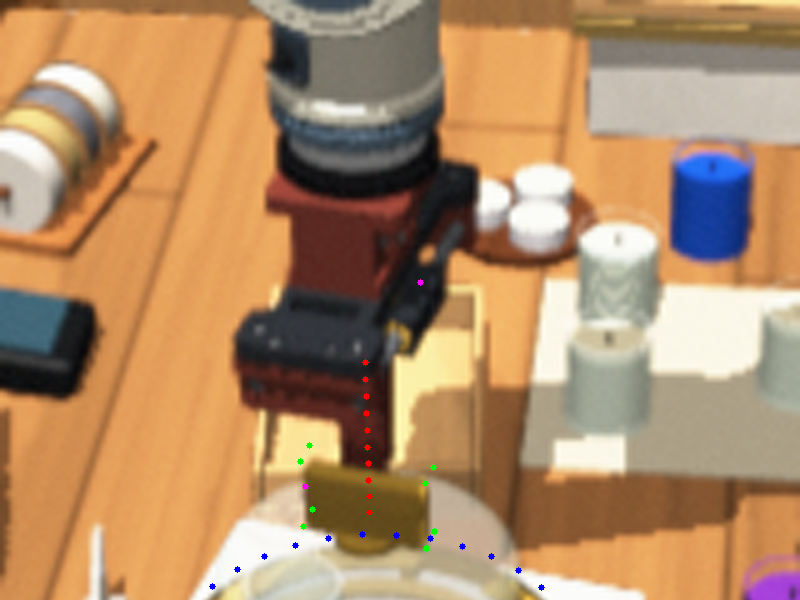

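The crop shows the wing at about (365,505), as projected. The visible finger ends near (367,468), at or above the wing's top edge, although TCP is reported at z=131. I open the fingers again and look at the near one, so the height is clear.

Call:
{"name": "apply_moves", "arguments": {
  "targets": [
    {"tx": 0, "ty": 0, "tz": 0, "spin": 0},
    {"tx": 0, "ty": 0, "tz": 0, "spin": 0},
    {"tx": 0, "ty": 0, "tz": 0, "spin": 0},
    {"tx": 0, "ty": 0, "tz": 0, "spin": 0},
    {"tx": 0, "ty": 0, "tz": 0, "spin": 0},
    {"tx": 0, "ty": 0, "tz": 0, "spin": 0},
    {"tx": 0, "ty": 0, "tz": 0, "spin": 0},
    {"tx": 0, "ty": 0, "tz": 0, "spin": 0}
  ],
  "gripper": -0.2
}}

```text
t: 7.75
ee_pos: [581.5, -14.7, 131.4]
orientation: [-3.127, 0.302, 0.0]
ft_force: [0.0, -0.3, -0.4]
width: 52.5
grasp_force: 0.0
```

```bash
cat > ov.py <<'E'
from rect import *
import sys
def view(n):
    sd=ctrl.get_image("side"); o=ctrl.get_obs(); t=o["ee_pos"]; print(t.round(1),o["width"].round(1),o["t"].round(2))
    r=o["orientation"]; R=cv2.Rodrigues(np.array(r,float))[0]; d=R[:,1]; z=np.array([0,0,1.]); w=o["width"]/2
    u0,v0=proj("side",[t])[0]; u0=int(u0)-80; v0=int(v0)-80
    c=cv2.resize(sd[v0:v0+120,u0:u0+160],(800,600),interpolation=2)
    def dot(P,col):
        u,v=proj("side",[P])[0]; cv2.circle(c,(int((u-u0)*5),int((v-v0)*5)),3,col,-1)
    for k in range(0,80,10): dot(t+k*z,(255,0,0)); dot(t+k*z+w*d,(0,255,0)); dot(t+k*z-w*d,(0,0,255))
    save(n,c)
E
python3 -c "
from ov import *; view('g4.png')"
```

```text
Traceback (most recent call last):
  File "ov.py", line 4, in view
    sd=ctrl.get_image("side"); o=ctrl.get_obs(); t=o["ee_pos"]; print(t.round(1),o["width"].round(1),o["t"].round(2))
                                                                                 ^^^^^^^^^^^^^^^^
AttributeError: 'float' object has no attribute 'round'
```

```bash
sed -i 's/print(t.round.*$/print(np.round(t,1),o["width"],o["t"])/' ov.py
python3 -c "
from ov import *; view('g4.png')"
```

```text
[581.5 -14.7 131.4] 52.52997914656154 7.85
```

View pics/g4.png

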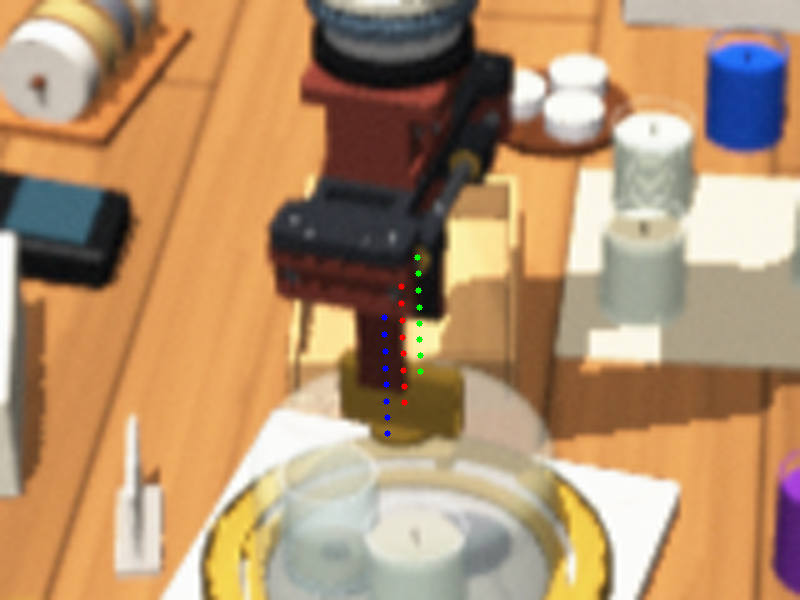

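The near finger tip shows at (387,387) against a projected (387,433), and it is in front of the wing. So the real tips are about 27 mm above the reported TCP. I descend 24 mm more and close.

Call:
{"name": "apply_moves", "arguments": {
  "targets": [
    {"tx": 0, "ty": 0, "tz": -0.004, "spin": 0},
    {"tx": 0, "ty": 0, "tz": -0.008, "spin": 0},
    {"tx": 0, "ty": 0, "tz": -0.012, "spin": 0},
    {"tx": 0, "ty": 0, "tz": -0.016, "spin": 0},
    {"tx": 0, "ty": 0, "tz": -0.02, "spin": 0},
    {"tx": 0, "ty": 0, "tz": -0.022, "spin": 0},
    {"tx": 0, "ty": 0, "tz": -0.024, "spin": 0},
    {"tx": 0, "ty": 0, "tz": -0.024, "spin": 0}
  ]
}}

```text
t: 8.65
ee_pos: [581.4, -14.7, 107.1]
orientation: [3.127, -0.302, -0.001]
ft_force: [-0.1, 0.7, 0.1]
width: 52.7
grasp_force: 0.0
```

Call:
{"name": "apply_moves", "arguments": {
  "targets": [
    {"tx": 0, "ty": 0, "tz": 0, "spin": 0},
    {"tx": 0, "ty": 0, "tz": 0, "spin": 0},
    {"tx": 0, "ty": 0, "tz": 0, "spin": 0},
    {"tx": 0, "ty": 0, "tz": 0, "spin": 0},
    {"tx": 0, "ty": 0, "tz": 0, "spin": 0},
    {"tx": 0, "ty": 0, "tz": 0, "spin": 0},
    {"tx": 0, "ty": 0, "tz": 0, "spin": 0},
    {"tx": 0, "ty": 0, "tz": 0, "spin": 0}
  ],
  "gripper": 1
}}

```text
t: 9.45
ee_pos: [581.6, -14.5, 107.5]
orientation: [-3.127, 0.301, -0.0]
ft_force: [0.5, 2.7, 1.5]
width: 13.4
grasp_force: 30.0
```

```bash
python3 - <<'E'
from h import *
print({k:np.round(v,3) for k,v in ctrl.get_obs().items() if k!="joint_torque"})
E
```

```text
{'t': np.float64(9.45), 'qpos': array([-0.045,  0.465,  1.784,  0.   ,  0.893,  1.717]), 'qvel': array([ 0.001,  0.001,  0.   ,  0.001, -0.   ,  0.002]), 'ee_pos': array([581.633, -14.486, 107.481]), 'orientation': array([-3.127,  0.301, -0.   ]), 'ft_force': array([0.543, 2.726, 1.516]), 'moment': array([ 0.428, -0.048,  0.225]), 'grasp_force': np.float64(30.001), 'width': np.float64(13.412)}
```

Gripped. Now the 80° counterclockwise untwist.

Call:
{"name": "apply_moves", "arguments": {
  "targets": [
    {"tx": 0, "ty": 0, "tz": 0, "spin": 4},
    {"tx": 0, "ty": 0, "tz": 0, "spin": 9},
    {"tx": 0, "ty": 0, "tz": 0, "spin": 14},
    {"tx": 0, "ty": 0, "tz": 0, "spin": 19},
    {"tx": 0, "ty": 0, "tz": 0, "spin": 24},
    {"tx": 0, "ty": 0, "tz": 0, "spin": 29},
    {"tx": 0, "ty": 0, "tz": 0, "spin": 34},
    {"tx": 0, "ty": 0, "tz": 0, "spin": 40}
  ]
}}

```text
t: 10.25
ee_pos: [581.6, -14.9, 107.5]
orientation: [3.04, 0.791, 0.0]
ft_force: [-0.4, 0.4, 1.5]
width: 14.1
grasp_force: 30.0
```

```bash
cat > s.py <<'E'
from h import *
print({k:np.round(v,3) for k,v in ctrl.get_obs().items() if k not in("joint_torque","qvel")})
E
python3 s.py
```

```text
{'t': np.float64(10.25), 'qpos': array([-0.046,  0.465,  1.783, -0.   ,  0.893,  1.016]), 'ee_pos': array([581.649, -14.934, 107.487]), 'orientation': array([3.04 , 0.791, 0.   ]), 'ft_force': array([-0.417,  0.371,  1.467]), 'moment': array([-0.002,  0.018, -0.137]), 'grasp_force': np.float64(30.008), 'width': np.float64(14.057)}
```

Call:
{"name": "apply_moves", "arguments": {
  "targets": [
    {"tx": 0, "ty": 0, "tz": 0, "spin": 6},
    {"tx": 0, "ty": 0, "tz": 0, "spin": 12},
    {"tx": 0, "ty": 0, "tz": 0, "spin": 18},
    {"tx": 0, "ty": 0, "tz": 0, "spin": 24},
    {"tx": 0, "ty": 0, "tz": 0, "spin": 30},
    {"tx": 0, "ty": 0, "tz": 0, "spin": 35},
    {"tx": 0, "ty": 0, "tz": 0, "spin": 38},
    {"tx": 0, "ty": 0, "tz": 0, "spin": 40}
  ]
}}

```text
t: 11.05
ee_pos: [581.6, -14.9, 107.5]
orientation: [2.588, 1.781, 0.0]
ft_force: [-0.6, -0.1, 0.9]
width: 14.1
grasp_force: 30.0
```

```bash
python3 s.py; python3 -c "
from ov import *; view('g5.png')"
```

```text
{'t': np.float64(11.05), 'qpos': array([-0.046,  0.465,  1.784, -0.   ,  0.893,  0.32 ]), 'ee_pos': array([581.613, -14.916, 107.451]), 'orientation': array([2.588, 1.781, 0.   ]), 'ft_force': array([-0.64 , -0.071,  0.878]), 'moment': array([ 0.036, -0.007, -0.209]), 'grasp_force': np.float64(30.008), 'width': np.float64(14.135)}
[581.6 -14.9 107.5] 13.787406375757964 11.1
```

View pics/g5.png

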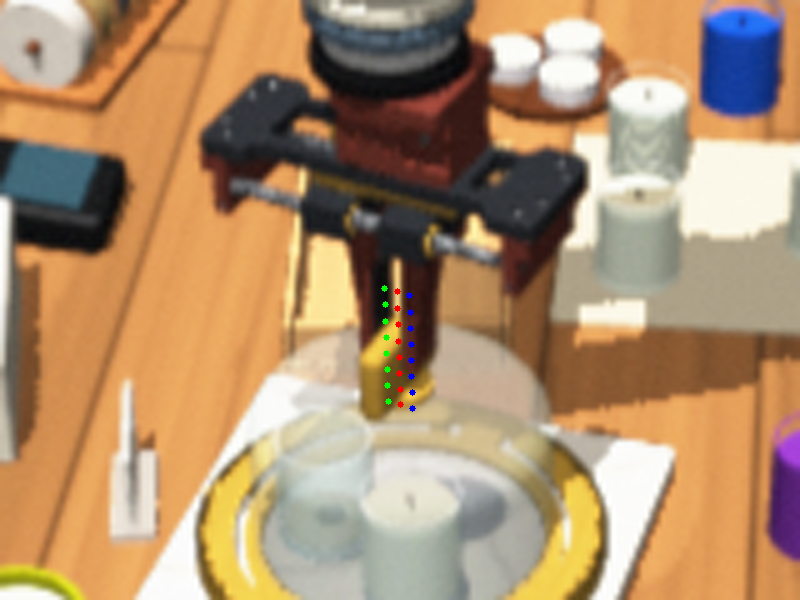

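The wing is now turned, pointing toward the camera, and firmly held. Lift.

Call:
{"name": "apply_moves", "arguments": {
  "targets": [
    {"tx": 0, "ty": 0, "tz": 0.002, "spin": 0},
    {"tx": 0, "ty": 0, "tz": 0.004, "spin": 0},
    {"tx": 0, "ty": 0, "tz": 0.006, "spin": 0},
    {"tx": 0, "ty": 0, "tz": 0.008, "spin": 0},
    {"tx": 0, "ty": 0, "tz": 0.01, "spin": 0},
    {"tx": 0, "ty": 0, "tz": 0.012, "spin": 0},
    {"tx": 0, "ty": 0, "tz": 0.014, "spin": 0},
    {"tx": 0, "ty": 0, "tz": 0.016, "spin": 0}
  ]
}}

```text
t: 11.9
ee_pos: [581.5, -14.7, 123.6]
orientation: [-2.589, -1.779, -0.0]
ft_force: [0.1, -0.5, -4.7]
width: 14.2
grasp_force: 30.0
```

```bash
python3 s.py
```

```text
{'t': np.float64(11.9), 'qpos': array([-0.046,  0.442,  1.774,  0.   ,  0.925,  0.321]), 'ee_pos': array([581.518, -14.673, 123.554]), 'orientation': array([-2.589, -1.779, -0.   ]), 'ft_force': array([ 0.121, -0.549, -4.685]), 'moment': array([-0.024, -0.052, -0.008]), 'grasp_force': np.float64(29.994), 'width': np.float64(14.249)}
```

Call:
{"name": "apply_moves", "arguments": {
  "targets": [
    {"tx": 0, "ty": 0, "tz": 0.008, "spin": 0},
    {"tx": 0, "ty": 0, "tz": 0.02, "spin": 0},
    {"tx": 0, "ty": 0, "tz": 0.035, "spin": 0},
    {"tx": 0, "ty": 0, "tz": 0.05, "spin": 0},
    {"tx": 0, "ty": 0, "tz": 0.065, "spin": 0},
    {"tx": 0, "ty": 0, "tz": 0.08, "spin": 0},
    {"tx": -0.004, "ty": 0.008, "tz": 0.09, "spin": 0},
    {"tx": -0.01, "ty": 0.02, "tz": 0.095, "spin": 0}
  ]
}}

```text
t: 12.7
ee_pos: [572.0, 5.6, 220.2]
orientation: [2.589, 1.777, 0.003]
ft_force: [-0.5, 0.5, -5.1]
width: 13.7
grasp_force: 30.0
```

Call:
{"name": "apply_moves", "arguments": {
  "targets": [
    {"tx": -0.012, "ty": 0.022, "tz": 0, "spin": 0},
    {"tx": -0.026, "ty": 0.05, "tz": 0, "spin": 0},
    {"tx": -0.041, "ty": 0.08, "tz": 0, "spin": 0},
    {"tx": -0.056, "ty": 0.11, "tz": 0, "spin": 0},
    {"tx": -0.071, "ty": 0.14, "tz": 0, "spin": 0},
    {"tx": -0.086, "ty": 0.17, "tz": 0, "spin": 0},
    {"tx": -0.101, "ty": 0.2, "tz": 0, "spin": 0},
    {"tx": -0.116, "ty": 0.23, "tz": 0, "spin": 0}
  ]
}}

```text
t: 13.5
ee_pos: [453.5, 236.9, 218.4]
orientation: [-2.589, -1.78, 0.001]
ft_force: [0.7, -0.2, -4.7]
width: 13.8
grasp_force: 30.0
```

Call:
{"name": "apply_moves", "arguments": {
  "targets": [
    {"tx": -0.015, "ty": 0.03, "tz": 0, "spin": 0},
    {"tx": -0.028, "ty": 0.056, "tz": 0, "spin": 0},
    {"tx": -0.04, "ty": 0.08, "tz": 0, "spin": 0},
    {"tx": -0.048, "ty": 0.096, "tz": 0, "spin": 0},
    {"tx": -0.052, "ty": 0.103, "tz": -0.005, "spin": 0},
    {"tx": -0.052, "ty": 0.103, "tz": -0.02, "spin": 0},
    {"tx": -0.052, "ty": 0.103, "tz": -0.035, "spin": 0},
    {"tx": -0.052, "ty": 0.103, "tz": -0.05, "spin": 0}
  ]
}}

```text
t: 14.3
ee_pos: [402.8, 338.0, 167.5]
orientation: [2.589, 1.779, -0.001]
ft_force: [-0.2, 0.1, -4.5]
width: 14.0
grasp_force: 30.0
```

```bash
python3 s.py; python3 -c "
from ov import *; view('g6.png')"
```

```text
{'t': np.float64(14.3), 'qpos': array([ 0.676,  0.306,  1.865, -0.   ,  0.971,  1.042]), 'ee_pos': array([402.775, 337.988, 167.542]), 'orientation': array([ 2.589e+00,  1.779e+00, -1.000e-03]), 'ft_force': array([-0.229,  0.086, -4.514]), 'moment': array([ 0.017, -0.018, -0.012]), 'grasp_force': np.float64(29.994), 'width': np.float64(14.0)}
[401.5 336.9 165.1] 14.206252389627009 14.35
```

View pics/g6.png

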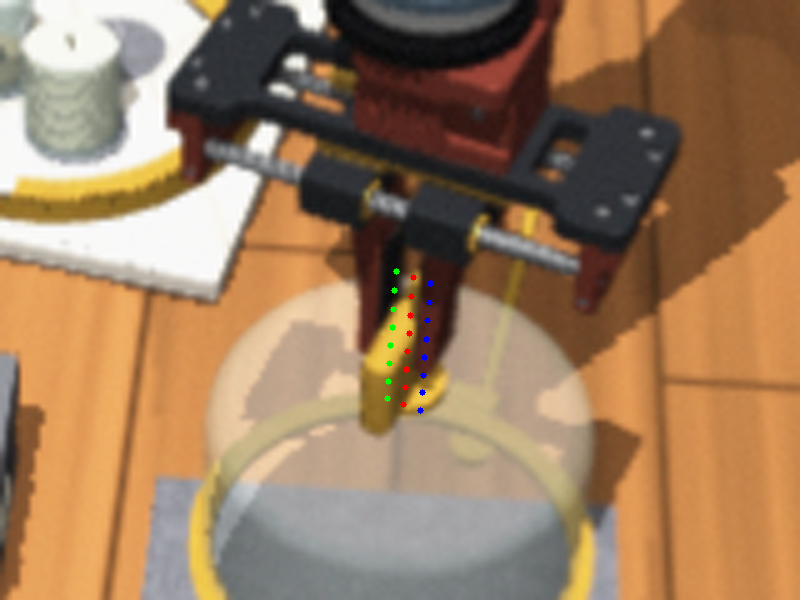

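The dome hangs level over the felt mat. Lower it.

Call:
{"name": "apply_moves", "arguments": {
  "targets": [
    {"tx": 0, "ty": 0, "tz": -0.015, "spin": 0},
    {"tx": 0, "ty": 0, "tz": -0.03, "spin": 0},
    {"tx": 0, "ty": 0, "tz": -0.045, "spin": 0},
    {"tx": 0, "ty": 0, "tz": -0.06, "spin": 0},
    {"tx": 0, "ty": 0, "tz": -0.07, "spin": 0},
    {"tx": 0, "ty": 0, "tz": -0.075, "spin": 0},
    {"tx": 0, "ty": 0, "tz": -0.078, "spin": 0},
    {"tx": 0, "ty": 0, "tz": -0.08, "spin": 0}
  ]
}}

```text
t: 15.15
ee_pos: [403.8, 338.5, 88.6]
orientation: [-2.589, -1.779, -0.001]
ft_force: [0.1, -0.5, -4.5]
width: 13.8
grasp_force: 30.0
```

```bash
python3 s.py
```

```text
{'t': np.float64(15.15), 'qpos': array([ 0.675,  0.425,  1.915, -0.   ,  0.801,  1.042]), 'ee_pos': array([403.791, 338.496,  88.579]), 'orientation': array([-2.589e+00, -1.779e+00, -1.000e-03]), 'ft_force': array([ 0.07 , -0.477, -4.524]), 'moment': array([-0.054, -0.088,  0.056]), 'grasp_force': np.float64(29.994), 'width': np.float64(13.797)}
```

Call:
{"name": "apply_moves", "arguments": {
  "targets": [
    {"tx": 0, "ty": 0, "tz": -0.0005, "spin": 0},
    {"tx": 0, "ty": 0, "tz": -0.001, "spin": 0},
    {"tx": 0, "ty": 0, "tz": -0.0013, "spin": 0},
    {"tx": 0, "ty": 0, "tz": -0.0016, "spin": 0},
    {"tx": 0, "ty": 0, "tz": -0.0019, "spin": 0},
    {"tx": 0, "ty": 0, "tz": -0.002, "spin": 0},
    {"tx": 0, "ty": 0, "tz": -0.002, "spin": 0},
    {"tx": 0, "ty": 0, "tz": -0.002, "spin": 0}
  ]
}}

```text
t: 15.95
ee_pos: [403.6, 338.3, 86.4]
orientation: [2.589, 1.779, 0.0]
ft_force: [-1.1, 1.0, -4.4]
width: 13.6
grasp_force: 30.0
```

```bash
python3 s.py
```

```text
{'t': np.float64(15.95), 'qpos': array([ 0.675,  0.428,  1.916, -0.   ,  0.797,  1.042]), 'ee_pos': array([403.551, 338.344,  86.395]), 'orientation': array([2.589, 1.779, 0.   ]), 'ft_force': array([-1.062,  0.956, -4.373]), 'moment': array([-0.05 , -0.035,  0.027]), 'grasp_force': np.float64(29.994), 'width': np.float64(13.602)}
```

Call:
{"name": "apply_moves", "arguments": {
  "targets": [
    {"tx": 0, "ty": 0, "tz": -0.0004, "spin": 0},
    {"tx": 0, "ty": 0, "tz": -0.0008, "spin": 0},
    {"tx": 0, "ty": 0, "tz": -0.001, "spin": 0},
    {"tx": 0, "ty": 0, "tz": -0.0012, "spin": 0},
    {"tx": 0, "ty": 0, "tz": -0.0014, "spin": 0},
    {"tx": 0, "ty": 0, "tz": -0.0015, "spin": 0},
    {"tx": 0, "ty": 0, "tz": -0.0015, "spin": 0},
    {"tx": 0, "ty": 0, "tz": -0.0015, "spin": 0}
  ]
}}

```text
t: 16.75
ee_pos: [403.7, 338.4, 85.4]
orientation: [-2.589, -1.779, -0.001]
ft_force: [-2.0, -1.9, 5.8]
width: 14.0
grasp_force: 30.0
```

Call:
{"name": "apply_moves", "arguments": {
  "targets": [
    {"tx": 0, "ty": 0, "tz": 0, "spin": 0},
    {"tx": 0, "ty": 0, "tz": 0, "spin": 0},
    {"tx": 0, "ty": 0, "tz": 0, "spin": 0},
    {"tx": 0, "ty": 0, "tz": 0, "spin": 0},
    {"tx": 0, "ty": 0, "tz": 0, "spin": 0},
    {"tx": 0, "ty": 0, "tz": 0, "spin": 0},
    {"tx": 0, "ty": 0, "tz": 0, "spin": 0},
    {"tx": 0, "ty": 0, "tz": 0, "spin": 0}
  ],
  "gripper": -0.4
}}

```text
t: 17.55
ee_pos: [403.5, 338.3, 84.9]
orientation: [-2.589, -1.779, 0.0]
ft_force: [-0.2, 0.2, 0.9]
width: 61.4
grasp_force: 0.0
```

Call:
{"name": "apply_moves", "arguments": {
  "targets": [
    {"tx": 0, "ty": 0, "tz": 0.01, "spin": 0},
    {"tx": 0, "ty": 0, "tz": 0.025, "spin": 0},
    {"tx": 0, "ty": 0, "tz": 0.045, "spin": 0},
    {"tx": 0, "ty": 0, "tz": 0.065, "spin": 0},
    {"tx": 0, "ty": 0, "tz": 0.08, "spin": 0},
    {"tx": 0.01, "ty": -0.02, "tz": 0.09, "spin": 0},
    {"tx": 0.025, "ty": -0.05, "tz": 0.095, "spin": 0},
    {"tx": 0.04, "ty": -0.08, "tz": 0.095, "spin": 0}
  ]
}}

```text
t: 18.35
ee_pos: [444.4, 258.1, 181.7]
orientation: [2.588, 1.781, 0.004]
ft_force: [-0.1, 0.9, 1.3]
width: 61.3
grasp_force: 0.0
```

```bash
python3 s.py; python3 - <<'E'
from rect import *
im=ctrl.get_image("top"); sd=ctrl.get_image("side"); save("t7.png",im); save("s7.png",sd)
b=np.vstack([cv2.resize(im[130:370,100:560],(575,300)),cv2.resize(sd[150:430,190:430],(350,300)) @np.eye(3) if 0 else cv2.resize(sd[150:430,140:540],(575,300))]).astype(np.uint8); save("b7.png",b)
E
```

```text
{'t': np.float64(18.35), 'qpos': array([ 0.503,  0.268,  1.881, -0.   ,  0.99 ,  0.868]), 'ee_pos': array([444.419, 258.087, 181.663]), 'orientation': array([2.588, 1.781, 0.004]), 'ft_force': array([-0.098,  0.938,  1.29 ]), 'moment': array([-0.004, -0.065, -0.008]), 'grasp_force': np.float64(0.0), 'width': np.float64(61.293)}
```

View pics/b7.png

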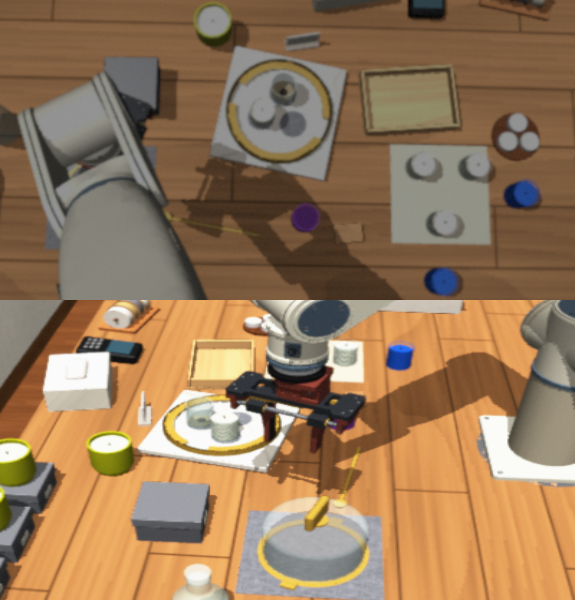

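Top (upper half): the stand is bare at (280,110) in the crop, with the hollow glass at (285,88), the keeper at (262,110) and the empty disc at (292,122). Side (lower half): the dome stands on the felt. I fit silhouettes for exact positions.

```bash
cat > fit.py <<'E'
from rect import *
from scipy.optimize import minimize
a=np.linspace(0,2*np.pi,40); CY=lambda r,h,x,y,z,th=0:np.array([[x+r*np.cos(t),y+r*np.sin(t),z+k] for t in a for k in(0,h)])
def BX(lx,ly,h):
    def f(x,y,z,th):
        c,s=np.cos(th),np.sin(th)
        return np.array([[x+c*p-s*q,y+s*p+c*q,z+k] for p in(-lx/2,lx/2) for q in(-ly/2,ly/2) for k in(0,h)])
    return f
GL=lambda x,y,z,th=0:CY(26,62,x,y,z)
def hullmask(c,P):
    S=4; m=np.zeros((480*S,640*S),np.uint8); q=cv2.convexHull((proj(c,P)*S).astype(np.int32)); cv2.fillConvexPoly(m,q,1); 
    return cv2.resize(m.astype(np.float32),(640,480),interpolation=cv2.INTER_AREA)
def fit(shape,masks,p0,z,yaw=False):
    M=[(c,cv2.drawContours(np.zeros((480,640),np.uint8),[cv2.convexHull(max(cv2.findContours(m.astype(np.uint8),0,1)[0],key=cv2.contourArea))],-1,1,-1)) for c,m in masks]
    def e(p):
        r=0
        for c,m in M:
            h=hullmask(c,shape(p[0],p[1],z,np.radians(p[2]) if yaw else 0)); r+=1-np.minimum(h,m).sum()/np.maximum(h,m).sum()
        return r/len(M)
    d=6; p0=list(p0); sim=[p0]+[[v+(d if i==j else 0) for i,v in enumerate(p0)] for j in range(len(p0))]
    s=minimize(e,p0,method="Nelder-Mead",options=dict(initial_simplex=sim,xatol=.1,fatol=1e-4,maxiter=80)); return s.x.round(1),round(s.fun,3)
def masks(name,cams,p,z,zmid):
    out=[]
    for c in cams:
        uv=proj(c,[[p[0],p[1],zmid]])[0]
        for q in ctrl.outline_of(name,c):
            m=q["pixels"]; v,u=np.nonzero(m)
            if q["score"]>.3 and len(u)>50 and np.hypot(u.mean()-uv[0],v.mean()-uv[1])<12: out.append((c,m)); break
    return out
def run(name,shape,p,z,h,yaw=False,cams=("top","side")):
    ms=masks(name,cams,p,z,z+h/2); r=[]
    for s in [ms]+[[m] for m in ms]*(len(ms)>1):
        if s: r.append(([c for c,_ in s],*fit(shape,s,p,z,yaw)))
    print(name,*r,sep="\n   ")
E
python3 - <<'E'
from fit import *
ctrl.get_image("top"); ctrl.get_image("side")
for p in((480,-402),(478,-300),(361,-325)): run("fresh1",GL,p,1,62)
run("keeper",GL,(569,22),22,62); run("spent1",GL,(619,-21),22,62)
run("stand",BX(235,235,22),(582,-14,-11),0,22,True)
run("crate",BX(130,190,36),(606,-270,4),0,36,True)
run("felt",BX(210,210,1),(404,338,0),0,1,True)
E
```

```text
fresh1
   (['top'], array([ 475.7, -405.8]), np.float64(0.072))
fresh1
   (['top'], array([ 473.4, -294.7]), np.float64(0.106))
fresh1
   (['top', 'side'], array([ 361.8, -333.6]), np.float64(0.171))
   (['top'], array([ 362.2, -334.4]), np.float64(0.196))
   (['side'], array([ 362.7, -322.6]), np.float64(0.136))
keeper
   (['top', 'side'], array([572.3,  21.4]), np.float64(0.159))
   (['top'], array([570.8,  20.6]), np.float64(0.094))
   (['side'], array([573.8,  26.1]), np.float64(0.176))
spent1
   (['top', 'side'], array([622.7, -19. ]), np.float64(0.083))
   (['top'], array([621.8, -19.1]), np.float64(0.045))
   (['side'], array([622.4, -16.5]), np.float64(0.104))
stand
   (['top', 'side'], array([581.7, -12.7, -11.3]), np.float64(0.052))
   (['top'], array([581.8, -13.7, -11.3]), np.float64(0.015))
   (['side'], array([581.7, -10.6, -11.1]), np.float64(0.084))
crate
   (['top', 'side'], array([ 613.5, -278.3,    5.4]), np.float64(0.081))
   (['top'], array([ 613.5, -279.4,    4.2]), np.float64(0.027))
   (['side'], array([ 614.4, -272.6,    5.2]), np.float64(0.116))
felt
```

Stand fits at (581.7, −14.3) with yaw −11.2°, so place1 is (619,−21.7), place2 (569.5,21.7) and place3 (556.7,−43). The crate is at (613.5,−278). I go to the spent glass.

Call:
{"name": "apply_moves", "arguments": {
  "targets": [
    {"tx": 0.008, "ty": -0.013, "tz": 0, "spin": -4},
    {"tx": 0.022, "ty": -0.035, "tz": 0, "spin": -10},
    {"tx": 0.04, "ty": -0.063, "tz": 0, "spin": -16},
    {"tx": 0.058, "ty": -0.091, "tz": 0, "spin": -22},
    {"tx": 0.076, "ty": -0.12, "tz": 0, "spin": -28},
    {"tx": 0.094, "ty": -0.148, "tz": 0, "spin": -34},
    {"tx": 0.112, "ty": -0.176, "tz": 0, "spin": -40},
    {"tx": 0.13, "ty": -0.205, "tz": 0, "spin": -46}
  ],
  "gripper": -1
}}

```text
t: 20.15
ee_pos: [574.2, 52.0, 179.9]
orientation: [-3.08, -0.619, -0.0]
ft_force: [0.7, 1.4, -0.2]
width: 87.8
grasp_force: 0.0
```

Call:
{"name": "apply_moves", "arguments": {
  "targets": [
    {"tx": 0.012, "ty": -0.019, "tz": 0, "spin": -6},
    {"tx": 0.024, "ty": -0.038, "tz": 0, "spin": -12},
    {"tx": 0.034, "ty": -0.053, "tz": 0, "spin": -18},
    {"tx": 0.042, "ty": -0.066, "tz": 0, "spin": -24},
    {"tx": 0.047, "ty": -0.0738, "tz": 0, "spin": -30},
    {"tx": 0.047, "ty": -0.0738, "tz": -0.02, "spin": -34.3},
    {"tx": 0.047, "ty": -0.0738, "tz": -0.045, "spin": -34.3},
    {"tx": 0.047, "ty": -0.0738, "tz": -0.07, "spin": -34.3}
  ]
}}

```text
t: 20.95
ee_pos: [620.9, -20.7, 109.3]
orientation: [-3.126, 0.311, -0.001]
ft_force: [-0.1, 0.0, -0.6]
width: 88.0
grasp_force: 0.0
```

```bash
python3 s.py; python3 -c "
from ov import *; view('g8.png')"
```

```text
{'t': np.float64(20.95), 'qpos': array([-0.053,  0.513,  1.693,  0.   ,  0.935,  1.716]), 'ee_pos': array([620.851, -20.738, 109.349]), 'orientation': array([-3.126e+00,  3.110e-01, -1.000e-03]), 'ft_force': array([-0.122,  0.042, -0.565]), 'moment': array([ 0.003,  0.002, -0.008]), 'grasp_force': np.float64(0.0), 'width': np.float64(88.015)}
[617.8 -20.5 104.9] 87.6105018929531 21.0
```

View pics/g8.png

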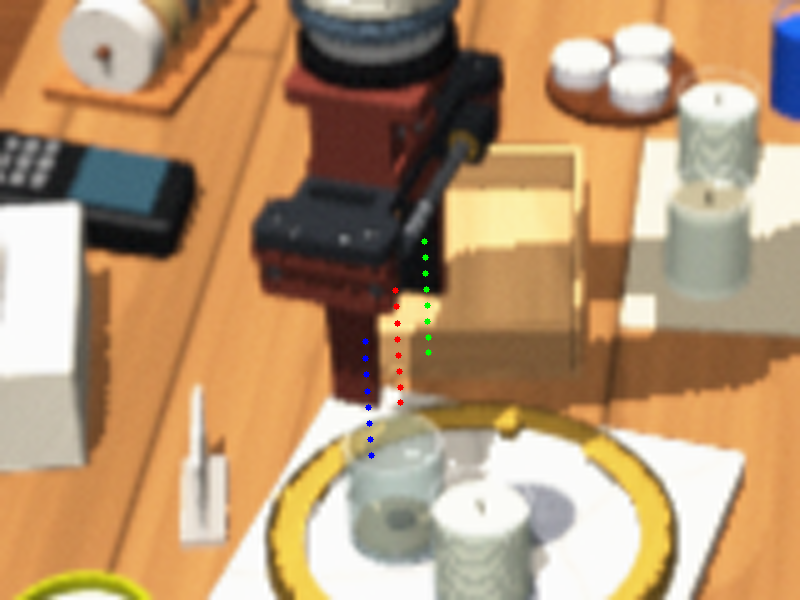

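The fingers straddle the hollow glass (rim at about (397,440)), and the tips are again about 30 mm above nominal. Descend and grip.

Call:
{"name": "apply_moves", "arguments": {
  "targets": [
    {"tx": 0, "ty": 0, "tz": -0.015, "spin": 0},
    {"tx": 0, "ty": 0, "tz": -0.035, "spin": 0},
    {"tx": 0, "ty": 0, "tz": -0.055, "spin": 0},
    {"tx": 0, "ty": 0, "tz": -0.075, "spin": 0},
    {"tx": 0, "ty": 0, "tz": -0.088, "spin": 0},
    {"tx": 0, "ty": 0, "tz": -0.095, "spin": 0},
    {"tx": 0, "ty": 0, "tz": -0.098, "spin": 0},
    {"tx": 0, "ty": 0, "tz": -0.098, "spin": 0}
  ]
}}

```text
t: 21.8
ee_pos: [620.8, -20.5, 12.1]
orientation: [-3.126, 0.31, -0.001]
ft_force: [0.2, 0.6, 0.3]
width: 88.2
grasp_force: 0.0
```

Call:
{"name": "apply_moves", "arguments": {
  "targets": [
    {"tx": 0, "ty": 0, "tz": 0, "spin": 0},
    {"tx": 0, "ty": 0, "tz": 0, "spin": 0},
    {"tx": 0, "ty": 0, "tz": 0, "spin": 0},
    {"tx": 0, "ty": 0, "tz": 0, "spin": 0},
    {"tx": 0, "ty": 0, "tz": 0, "spin": 0},
    {"tx": 0, "ty": 0, "tz": 0, "spin": 0},
    {"tx": 0, "ty": 0, "tz": 0, "spin": 0},
    {"tx": 0, "ty": 0, "tz": 0, "spin": 0}
  ],
  "gripper": 1
}}

```text
t: 22.6
ee_pos: [620.8, -20.4, 12.1]
orientation: [-3.126, 0.31, -0.001]
ft_force: [-0.1, 1.1, 3.2]
width: 50.7
grasp_force: 30.0
```

Call:
{"name": "apply_moves", "arguments": {
  "targets": [
    {"tx": 0, "ty": 0, "tz": 0.003, "spin": 0},
    {"tx": 0, "ty": 0, "tz": 0.01, "spin": 0},
    {"tx": 0, "ty": 0, "tz": 0.02, "spin": 0},
    {"tx": 0, "ty": 0, "tz": 0.035, "spin": 0},
    {"tx": 0, "ty": 0, "tz": 0.05, "spin": 0},
    {"tx": 0, "ty": 0, "tz": 0.065, "spin": 0},
    {"tx": 0, "ty": 0, "tz": 0.08, "spin": 0},
    {"tx": 0, "ty": 0, "tz": 0.09, "spin": 0}
  ]
}}

```text
t: 23.4
ee_pos: [621.3, -20.5, 104.1]
orientation: [-3.126, 0.31, -0.003]
ft_force: [-0.1, 0.5, -0.2]
width: 51.2
grasp_force: 30.0
```

Call:
{"name": "apply_moves", "arguments": {
  "targets": [
    {"tx": 0, "ty": -0.015, "tz": 0, "spin": 1},
    {"tx": -0.001, "ty": -0.045, "tz": 0, "spin": 3},
    {"tx": -0.002, "ty": -0.085, "tz": 0, "spin": 6},
    {"tx": -0.003, "ty": -0.125, "tz": 0, "spin": 9},
    {"tx": -0.004, "ty": -0.165, "tz": 0, "spin": 12},
    {"tx": -0.006, "ty": -0.205, "tz": 0, "spin": 15},
    {"tx": -0.007, "ty": -0.24, "tz": 0, "spin": 15},
    {"tx": -0.007, "ty": -0.258, "tz": 0, "spin": 15}
  ]
}}

```text
t: 24.2
ee_pos: [613.2, -281.3, 102.3]
orientation: [3.14, 0.097, 0.001]
ft_force: [0.1, 1.6, -0.9]
width: 51.1
grasp_force: 30.0
```

Call:
{"name": "apply_moves", "arguments": {
  "targets": [
    {"tx": 0, "ty": 0, "tz": -0.02, "spin": 0},
    {"tx": 0, "ty": 0, "tz": -0.04, "spin": 0},
    {"tx": 0, "ty": 0, "tz": -0.06, "spin": 0},
    {"tx": 0, "ty": 0, "tz": -0.08, "spin": 0},
    {"tx": 0, "ty": 0, "tz": -0.09, "spin": 0},
    {"tx": 0, "ty": 0, "tz": -0.098, "spin": 0},
    {"tx": 0, "ty": 0, "tz": -0.102, "spin": 0},
    {"tx": 0, "ty": 0, "tz": -0.103, "spin": 0}
  ]
}}

```text
t: 25.0
ee_pos: [613.7, -278.4, -1.0]
orientation: [3.14, 0.101, 0.0]
ft_force: [-0.5, -0.5, -1.3]
width: 51.3
grasp_force: 30.0
```

```bash
python3 s.py; python3 -c "
from ov import *; view('g9.png')"
```

```text
{'t': np.float64(25.0), 'qpos': array([-0.444,  0.729,  1.6  ,  0.   ,  0.813,  1.063]), 'ee_pos': array([ 613.742, -278.414,   -1.001]), 'orientation': array([3.14 , 0.101, 0.   ]), 'ft_force': array([-0.545, -0.515, -1.324]), 'moment': array([0.065, 0.012, 0.035]), 'grasp_force': np.float64(30.0), 'width': np.float64(51.292)}
[ 613.9 -278.5   -0.8] 51.11003316973457 25.05
```

View pics/g9.png

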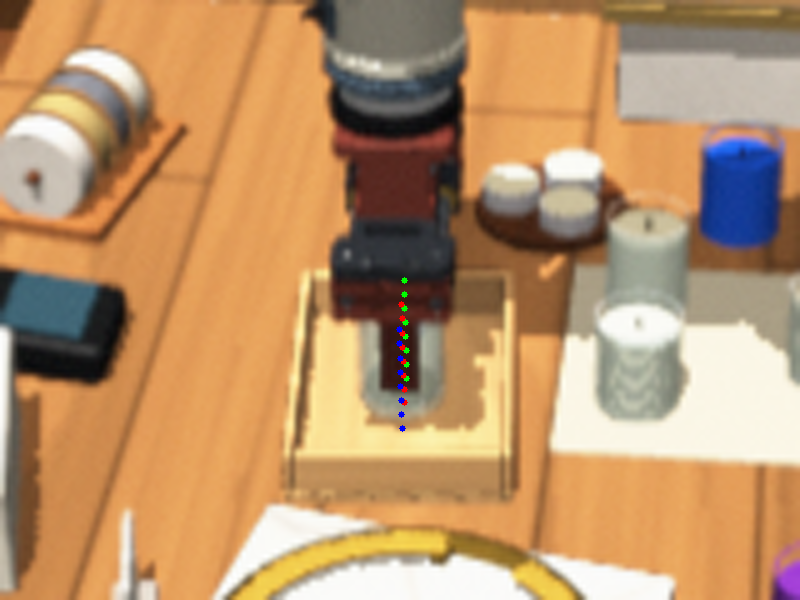

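The glass is upright in the crate, about 3 mm above the floor. Set it down, release, retreat.

Call:
{"name": "apply_moves", "arguments": {
  "targets": [
    {"tx": 0, "ty": 0, "tz": -0.001, "spin": 0},
    {"tx": 0, "ty": 0, "tz": -0.002, "spin": 0},
    {"tx": 0, "ty": 0, "tz": -0.0025, "spin": 0},
    {"tx": 0, "ty": 0, "tz": -0.003, "spin": 0},
    {"tx": 0, "ty": 0, "tz": -0.0033, "spin": 0},
    {"tx": 0, "ty": 0, "tz": -0.0035, "spin": 0},
    {"tx": 0, "ty": 0, "tz": -0.0035, "spin": 0},
    {"tx": 0, "ty": 0, "tz": -0.0035, "spin": 0}
  ]
}}

```text
t: 25.85
ee_pos: [613.7, -278.6, -3.8]
orientation: [3.14, 0.101, 0.001]
ft_force: [-1.9, 1.2, 5.9]
width: 51.2
grasp_force: 30.0
```

Call:
{"name": "apply_moves", "arguments": {
  "targets": [
    {"tx": 0, "ty": 0, "tz": 0, "spin": 0},
    {"tx": 0, "ty": 0, "tz": 0, "spin": 0},
    {"tx": 0, "ty": 0, "tz": 0, "spin": 0},
    {"tx": 0, "ty": 0, "tz": 0, "spin": 0},
    {"tx": 0, "ty": 0, "tz": 0, "spin": 0},
    {"tx": 0, "ty": 0, "tz": 0, "spin": 0},
    {"tx": 0, "ty": 0, "tz": 0, "spin": 0},
    {"tx": 0, "ty": 0, "tz": 0, "spin": 0}
  ],
  "gripper": -0.9
}}

```text
t: 26.65
ee_pos: [613.5, -278.5, -4.6]
orientation: [3.14, 0.101, 0.0]
ft_force: [-0.3, -0.7, -0.2]
width: 83.7
grasp_force: 0.0
```

Call:
{"name": "apply_moves", "arguments": {
  "targets": [
    {"tx": 0, "ty": 0, "tz": 0.01, "spin": 0},
    {"tx": 0, "ty": 0, "tz": 0.03, "spin": 0},
    {"tx": 0, "ty": 0, "tz": 0.055, "spin": 0},
    {"tx": 0, "ty": 0, "tz": 0.08, "spin": 0},
    {"tx": 0, "ty": 0.005, "tz": 0.105, "spin": 0},
    {"tx": 0, "ty": 0.03, "tz": 0.12, "spin": 0},
    {"tx": 0, "ty": 0.07, "tz": 0.13, "spin": 0},
    {"tx": 0, "ty": 0.11, "tz": 0.13, "spin": 0}
  ]
}}

```text
t: 27.45
ee_pos: [614.7, -168.2, 128.2]
orientation: [3.139, 0.099, 0.006]
ft_force: [1.2, -0.2, 0.1]
width: 83.5
grasp_force: 0.0
```

```bash
python3 s.py;python3 - <<'E'
from fit import *
ctrl.get_image("top"); ctrl.get_image("side")
for p in((476,-404),(475,-298),(361,-327)): run("fresh1",GL,p,1,62)
run("spent1",GL,(613,-278),6,62)
E
```

```text
{'t': np.float64(27.45), 'qpos': array([-0.286,  0.508,  1.647,  0.   ,  0.982,  1.222]), 'ee_pos': array([ 614.712, -168.226,  128.163]), 'orientation': array([3.139, 0.099, 0.006]), 'ft_force': array([ 1.227, -0.235,  0.069]), 'moment': array([ 0.058, -0.013, -0.022]), 'grasp_force': np.float64(0.0), 'width': np.float64(83.5)}
fresh1
   (['top', 'side'], array([ 477.2, -406.5]), np.float64(0.217))
   (['top'], array([ 475.9, -405.2]), np.float64(0.136))
   (['side'], array([ 477.1, -405.9]), np.float64(0.294))
fresh1
   (['side'], array([ 475.6, -288.8]), np.float64(0.139))
fresh1
   (['side'], array([ 362.8, -326.5]), np.float64(0.147))
spent1
   (['side'], array([ 614.8, -275.4]), np.float64(0.096))
```

Call:
{"name": "apply_moves", "arguments": {
  "targets": [
    {"tx": -0.015, "ty": -0.014, "tz": 0, "spin": -1},
    {"tx": -0.045, "ty": -0.041, "tz": 0, "spin": -2},
    {"tx": -0.075, "ty": -0.069, "tz": 0, "spin": -4},
    {"tx": -0.105, "ty": -0.096, "tz": 0, "spin": -4},
    {"tx": -0.127, "ty": -0.116, "tz": 0, "spin": -4},
    {"tx": -0.1385, "ty": -0.1265, "tz": 0, "spin": -4},
    {"tx": -0.1385, "ty": -0.1265, "tz": -0.02, "spin": -4},
    {"tx": -0.1385, "ty": -0.1265, "tz": -0.04, "spin": -4}
  ],
  "gripper": -1
}}

```text
t: 28.75
ee_pos: [474.9, -296.3, 85.6]
orientation: [3.141, -0.012, 0.003]
ft_force: [-0.3, -0.0, -0.6]
width: 87.6
grasp_force: 0.0
```

```bash
python3 s.py; python3 -c "
from ov import *; view('g10.png')
t=ctrl.get_obs()['ee_pos']
print(proj('side',[[475,-295,63],[475,-299,63],[t[0],t[1]+44,t[2]+30],[t[0],t[1]-44,t[2]+30]]))"
```

```text
{'t': np.float64(28.75), 'qpos': array([-0.579,  0.469,  1.845,  0.   ,  0.825,  0.999]), 'ee_pos': array([ 474.867, -296.276,   85.603]), 'orientation': array([ 3.141e+00, -1.200e-02,  3.000e-03]), 'ft_force': array([-0.339, -0.004, -0.573]), 'moment': array([-0.008, -0.025, -0.001]), 'grasp_force': np.float64(0.0), 'width': np.float64(87.587)}
[ 473.  -294.6   82.2] 87.94839712552823 28.8
[[342.39849951 195.01396   ]
 [342.47572559 194.25526195]
 [342.6827061  189.19722371]
 [344.3647186  172.76575196]]
```

View pics/g10.png

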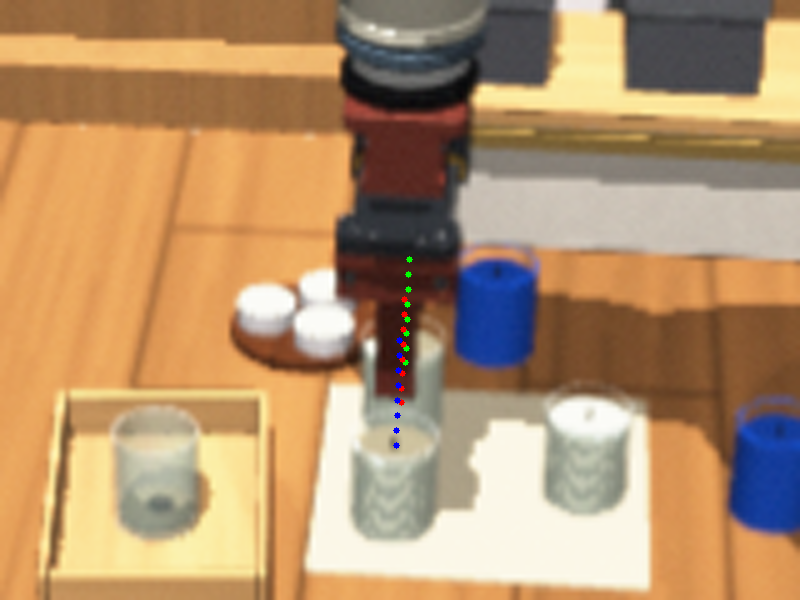

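Crop: the candle's rim centre is at (396,440), in line with the gripper in x and slightly toward the camera, and the spent glass stands in the crate. Descend and grip.

Call:
{"name": "apply_moves", "arguments": {
  "targets": [
    {"tx": 0, "ty": 0.003, "tz": -0.01, "spin": 0},
    {"tx": 0, "ty": 0.003, "tz": -0.03, "spin": 0},
    {"tx": 0, "ty": 0.003, "tz": -0.05, "spin": 0},
    {"tx": 0, "ty": 0.003, "tz": -0.068, "spin": 0},
    {"tx": 0, "ty": 0.003, "tz": -0.083, "spin": 0},
    {"tx": 0, "ty": 0.003, "tz": -0.09, "spin": 0},
    {"tx": 0, "ty": 0.003, "tz": -0.0945, "spin": 0},
    {"tx": 0, "ty": 0.003, "tz": -0.0945, "spin": 0}
  ]
}}

```text
t: 29.6
ee_pos: [475.1, -291.9, -9.3]
orientation: [-3.141, 0.009, 0.0]
ft_force: [-0.0, 0.7, -0.1]
width: 87.8
grasp_force: 0.0
```

Call:
{"name": "apply_moves", "arguments": {
  "targets": [
    {"tx": 0, "ty": 0, "tz": 0, "spin": 0},
    {"tx": 0, "ty": 0, "tz": 0, "spin": 0},
    {"tx": 0, "ty": 0, "tz": 0, "spin": 0},
    {"tx": 0, "ty": 0, "tz": 0, "spin": 0},
    {"tx": 0, "ty": 0, "tz": 0, "spin": 0},
    {"tx": 0, "ty": 0, "tz": 0, "spin": 0},
    {"tx": 0, "ty": 0, "tz": 0, "spin": 0},
    {"tx": 0, "ty": 0, "tz": 0, "spin": 0}
  ],
  "gripper": 1
}}

```text
t: 30.4
ee_pos: [475.5, -292.5, -8.7]
orientation: [3.141, -0.009, 0.001]
ft_force: [-0.5, -3.1, 4.5]
width: 51.5
grasp_force: 30.0
```

Call:
{"name": "apply_moves", "arguments": {
  "targets": [
    {"tx": 0, "ty": 0, "tz": 0.003, "spin": 0},
    {"tx": 0, "ty": 0, "tz": 0.01, "spin": 0},
    {"tx": 0, "ty": 0, "tz": 0.025, "spin": 0},
    {"tx": 0, "ty": 0, "tz": 0.045, "spin": 0},
    {"tx": 0, "ty": 0, "tz": 0.065, "spin": 0},
    {"tx": 0, "ty": 0, "tz": 0.085, "spin": 0},
    {"tx": 0, "ty": 0, "tz": 0.105, "spin": 0},
    {"tx": 0, "ty": 0, "tz": 0.12, "spin": 0}
  ]
}}

```text
t: 31.2
ee_pos: [475.3, -292.0, 113.1]
orientation: [3.141, -0.009, 0.002]
ft_force: [-0.3, 0.3, -2.7]
width: 51.7
grasp_force: 30.0
```

```bash
python3 s.py
```

```text
{'t': np.float64(31.2), 'qpos': array([-0.572,  0.425,  1.835,  0.   ,  0.88 ,  1.004]), 'ee_pos': array([ 475.276, -291.974,  113.148]), 'orientation': array([ 3.141e+00, -9.000e-03,  2.000e-03]), 'ft_force': array([-0.307,  0.343, -2.744]), 'moment': array([0.075, 0.012, 0.023]), 'grasp_force': np.float64(30.0), 'width': np.float64(51.681)}
```

Call:
{"name": "apply_moves", "arguments": {
  "targets": [
    {"tx": 0.005, "ty": 0.015, "tz": 0, "spin": 4},
    {"tx": 0.015, "ty": 0.045, "tz": 0, "spin": 11},
    {"tx": 0.027, "ty": 0.082, "tz": 0, "spin": 18},
    {"tx": 0.039, "ty": 0.12, "tz": 0, "spin": 25},
    {"tx": 0.052, "ty": 0.16, "tz": 0, "spin": 32},
    {"tx": 0.065, "ty": 0.2, "tz": 0, "spin": 39},
    {"tx": 0.076, "ty": 0.232, "tz": 0, "spin": 45},
    {"tx": 0.0817, "ty": 0.249, "tz": 0, "spin": 49}
  ]
}}

```text
t: 32.0
ee_pos: [557.2, -40.2, 111.9]
orientation: [-2.858, -1.303, -0.001]
ft_force: [0.7, 0.0, -2.0]
width: 51.5
grasp_force: 30.0
```

Call:
{"name": "apply_moves", "arguments": {
  "targets": [
    {"tx": 0, "ty": 0, "tz": -0.01, "spin": 0},
    {"tx": 0, "ty": 0, "tz": -0.03, "spin": 0},
    {"tx": 0, "ty": 0, "tz": -0.05, "spin": 0},
    {"tx": 0, "ty": 0, "tz": -0.07, "spin": 0},
    {"tx": 0, "ty": 0, "tz": -0.08, "spin": 0},
    {"tx": 0, "ty": 0, "tz": -0.088, "spin": 0},
    {"tx": 0, "ty": 0, "tz": -0.093, "spin": 0},
    {"tx": 0, "ty": 0, "tz": -0.095, "spin": 0}
  ]
}}

```text
t: 32.8
ee_pos: [556.8, -43.2, 15.9]
orientation: [2.863, 1.294, 0.0]
ft_force: [0.2, -1.0, -2.0]
width: 51.8
grasp_force: 30.0
```

```bash
python3 s.py; python3 -c "
from ov import *; view('g11.png')
t=ctrl.get_obs()['ee_pos']
print(proj('side',[t,[556.7,-42.9,22]]))"
```

```text
{'t': np.float64(32.8), 'qpos': array([-0.099,  0.581,  1.87 ,  0.   ,  0.69 ,  0.623]), 'ee_pos': array([556.8  , -43.214,  15.857]), 'orientation': array([2.863, 1.294, 0.   ]), 'ft_force': array([ 0.157, -0.999, -2.011]), 'moment': array([ 0.015, -0.016,  0.027]), 'grasp_force': np.float64(30.0), 'width': np.float64(51.832)}
[556.8 -43.1  15.8] 51.24423691438047 32.85
[[305.54503636 261.25249684]
 [305.55458893 259.51938818]]
```

View pics/g11.png

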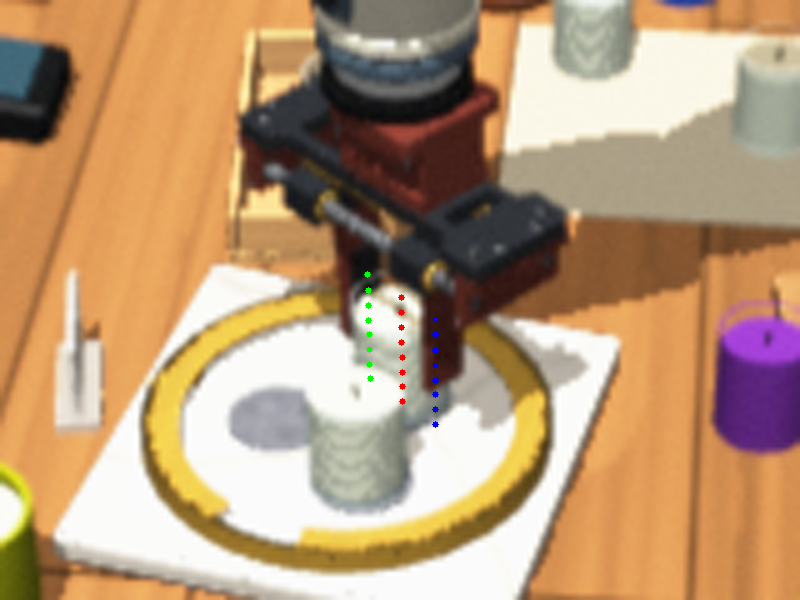

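The candle hangs about 4 mm over place3, clear of the keeper. Lower, release, retreat.

Call:
{"name": "apply_moves", "arguments": {
  "targets": [
    {"tx": 0, "ty": 0, "tz": -0.0015, "spin": 0},
    {"tx": 0, "ty": 0, "tz": -0.0025, "spin": 0},
    {"tx": 0, "ty": 0, "tz": -0.0033, "spin": 0},
    {"tx": 0, "ty": 0, "tz": -0.0038, "spin": 0},
    {"tx": 0, "ty": 0, "tz": -0.0042, "spin": 0},
    {"tx": 0, "ty": 0, "tz": -0.0043, "spin": 0},
    {"tx": 0, "ty": 0, "tz": -0.0043, "spin": 0},
    {"tx": 0, "ty": 0, "tz": -0.0043, "spin": 0}
  ]
}}

```text
t: 33.65
ee_pos: [557.1, -43.0, 13.2]
orientation: [2.862, 1.295, 0.001]
ft_force: [-4.8, 0.6, 14.5]
width: 51.3
grasp_force: 30.0
```

Call:
{"name": "apply_moves", "arguments": {
  "targets": [
    {"tx": 0, "ty": 0, "tz": 0, "spin": 0},
    {"tx": 0, "ty": 0, "tz": 0, "spin": 0},
    {"tx": 0, "ty": 0, "tz": 0, "spin": 0},
    {"tx": 0, "ty": 0, "tz": 0, "spin": 0},
    {"tx": 0, "ty": 0, "tz": 0, "spin": 0},
    {"tx": 0, "ty": 0, "tz": 0, "spin": 0},
    {"tx": 0, "ty": 0, "tz": 0, "spin": 0},
    {"tx": 0, "ty": 0, "tz": 0, "spin": 0}
  ],
  "gripper": -0.8
}}

```text
t: 34.45
ee_pos: [556.7, -43.0, 11.5]
orientation: [-2.862, -1.295, 0.0]
ft_force: [-0.2, -0.7, 0.3]
width: 79.2
grasp_force: 0.0
```

Call:
{"name": "apply_moves", "arguments": {
  "targets": [
    {"tx": 0, "ty": 0, "tz": 0.01, "spin": 0},
    {"tx": 0, "ty": 0, "tz": 0.03, "spin": 0},
    {"tx": 0, "ty": 0, "tz": 0.055, "spin": 0},
    {"tx": 0, "ty": 0, "tz": 0.08, "spin": 0},
    {"tx": -0.005, "ty": -0.01, "tz": 0.1, "spin": -3},
    {"tx": -0.015, "ty": -0.04, "tz": 0.12, "spin": -9},
    {"tx": -0.03, "ty": -0.075, "tz": 0.12, "spin": -16},
    {"tx": -0.045, "ty": -0.11, "tz": 0.12, "spin": -23}
  ]
}}

```text
t: 35.25
ee_pos: [512.0, -154.0, 133.3]
orientation: [3.063, 0.692, 0.004]
ft_force: [0.3, 0.0, 0.1]
width: 79.1
grasp_force: 0.0
```

```bash
python3 s.py;python3 - <<'E'
from fit import *
ctrl.get_image("top"); ctrl.get_image("side")
for p in((476,-404),(362,-330)): run("fresh1",GL,p,1,62)
run("fresh1",GL,(557,-43),22,62)
run("keeper",GL,(570,21),22,62)
E
```

```text
{'t': np.float64(35.25), 'qpos': array([-0.314,  0.365,  1.874, -0.   ,  0.9  ,  0.812]), 'ee_pos': array([ 511.984, -154.006,  133.328]), 'orientation': array([3.063, 0.692, 0.004]), 'ft_force': array([0.279, 0.032, 0.137]), 'moment': array([-0.01 ,  0.009,  0.004]), 'grasp_force': np.float64(0.0), 'width': np.float64(79.101)}
fresh1
   (['top', 'side'], array([ 473.4, -402.7]), np.float64(0.287))
   (['top'], array([ 475.9, -405.8]), np.float64(0.16))
   (['side'], array([ 472.2, -400. ]), np.float64(0.407))
fresh1
   (['top', 'side'], array([ 361.5, -335.7]), np.float64(0.37))
   (['top'], array([ 361.5, -337.5]), np.float64(0.518))
   (['side'], array([ 362., -324.]), np.float64(0.223))
fresh1
   (['top', 'side'], array([555.2, -42.3]), np.float64(0.212))
   (['top'], array([553.4, -42.5]), np.float64(0.157))
   (['side'], array([555.9, -37.9]), np.float64(0.259))
keeper
   (['top', 'side'], array([570.2,  21.9]), np.float64(0.189))
   (['top'], array([567.6,  20.5]), np.float64(0.145))
   (['side'], array([569.,  35.]), np.float64(0.109))
```

Place3 carries its candle, well centred. The next candle is the one at (362,−331).

Call:
{"name": "apply_moves", "arguments": {
  "targets": [
    {"tx": -0.01, "ty": -0.012, "tz": 0, "spin": -3},
    {"tx": -0.032, "ty": -0.038, "tz": 0, "spin": -8},
    {"tx": -0.06, "ty": -0.071, "tz": 0, "spin": -13},
    {"tx": -0.09, "ty": -0.107, "tz": 0, "spin": -18},
    {"tx": -0.118, "ty": -0.14, "tz": 0, "spin": -23},
    {"tx": -0.14, "ty": -0.166, "tz": 0, "spin": -25.5},
    {"tx": -0.1497, "ty": -0.178, "tz": -0.01, "spin": -25.5},
    {"tx": -0.1497, "ty": -0.178, "tz": -0.04, "spin": -25.5}
  ],
  "gripper": -1
}}

```text
t: 36.55
ee_pos: [361.8, -334.5, 93.3]
orientation: [3.137, -0.003, 0.006]
ft_force: [0.5, 0.2, -0.1]
width: 87.6
grasp_force: 0.0
```

```bash
python3 s.py; python3 - <<'E'
from fit import *
ctrl.get_image("side")
for p in((362,-330),(474,-403)): run("fresh1",GL,p,1,62,cams=("side",))
for q in ctrl.pinpoint("fresh1","side"): print(round(q["score"],2),at("side",q["uv"],1).round(1))
E
```

```text
{'t': np.float64(36.55), 'qpos': array([-7.70e-01,  3.73e-01,  1.99e+00, -1.00e-03,  7.73e-01,  8.03e-01]), 'ee_pos': array([ 361.786, -334.49 ,   93.283]), 'orientation': array([ 3.137e+00, -3.000e-03,  6.000e-03]), 'ft_force': array([ 0.504,  0.247, -0.138]), 'moment': array([ 0.052, -0.002, -0.017]), 'grasp_force': np.float64(0.0), 'width': np.float64(87.574)}
fresh1
   (['side'], array([ 362.6, -327.8]), np.float64(0.114))
fresh1
   (['side'], array([ 477., -403.]), np.float64(0.198))
0.95 [378.8 -50.4   1. ]
0.92 [ 363.5 -330.8    1. ]
0.81 [558.7 -67.9   1. ]
0.78 [ 257.8 -329.3    1. ]
0.62 [ 415.8 -498.2    1. ]
0.58 [619.8 286.4   1. ]
```

Good agreement; descend and grip.

Call:
{"name": "apply_moves", "arguments": {
  "targets": [
    {"tx": 0.0005, "ty": 0.001, "tz": -0.01, "spin": 0},
    {"tx": 0.0005, "ty": 0.001, "tz": -0.03, "spin": 0},
    {"tx": 0.0005, "ty": 0.001, "tz": -0.05, "spin": 0},
    {"tx": 0.0005, "ty": 0.001, "tz": -0.07, "spin": 0},
    {"tx": 0.0005, "ty": 0.001, "tz": -0.087, "spin": 0},
    {"tx": 0.0005, "ty": 0.001, "tz": -0.096, "spin": 0},
    {"tx": 0.0005, "ty": 0.001, "tz": -0.1007, "spin": 0},
    {"tx": 0.0005, "ty": 0.001, "tz": -0.1007, "spin": 0}
  ]
}}

```text
t: 37.55
ee_pos: [362.7, -329.9, -9.2]
orientation: [-3.142, -0.006, 0.0]
ft_force: [-0.1, -0.2, -0.5]
width: 87.8
grasp_force: 0.0
```

Call:
{"name": "apply_moves", "arguments": {
  "targets": [
    {"tx": 0, "ty": 0, "tz": 0, "spin": 0},
    {"tx": 0, "ty": 0, "tz": 0, "spin": 0},
    {"tx": 0, "ty": 0, "tz": 0, "spin": 0},
    {"tx": 0, "ty": 0, "tz": 0, "spin": 0},
    {"tx": 0, "ty": 0, "tz": 0, "spin": 0},
    {"tx": 0, "ty": 0, "tz": 0, "spin": 0},
    {"tx": 0, "ty": 0, "tz": 0, "spin": 0},
    {"tx": 0, "ty": 0, "tz": 0, "spin": 0}
  ],
  "gripper": 1
}}

```text
t: 38.35
ee_pos: [363.1, -330.7, -8.7]
orientation: [3.14, 0.005, 0.002]
ft_force: [-0.4, -3.2, 5.5]
width: 51.7
grasp_force: 30.0
```

Call:
{"name": "apply_moves", "arguments": {
  "targets": [
    {"tx": 0, "ty": 0, "tz": 0.003, "spin": 0},
    {"tx": 0, "ty": 0, "tz": 0.01, "spin": 0},
    {"tx": 0, "ty": 0, "tz": 0.025, "spin": 0},
    {"tx": 0, "ty": 0, "tz": 0.045, "spin": 0},
    {"tx": 0, "ty": 0, "tz": 0.07, "spin": 0},
    {"tx": 0, "ty": 0, "tz": 0.095, "spin": 0},
    {"tx": 0, "ty": 0, "tz": 0.115, "spin": 0},
    {"tx": 0, "ty": 0, "tz": 0.125, "spin": 0}
  ]
}}

```text
t: 39.15
ee_pos: [362.7, -330.0, 117.5]
orientation: [3.141, 0.005, 0.002]
ft_force: [0.3, -1.8, -2.1]
width: 51.8
grasp_force: 30.0
```

```bash
python3 s.py
```

```text
{'t': np.float64(39.15), 'qpos': array([-0.763,  0.331,  1.977,  0.   ,  0.832,  0.805]), 'ee_pos': array([ 362.743, -330.009,  117.524]), 'orientation': array([3.141e+00, 5.000e-03, 2.000e-03]), 'ft_force': array([ 0.32 , -1.812, -2.139]), 'moment': array([-0.01 ,  0.021, -0.043]), 'grasp_force': np.float64(29.999), 'width': np.float64(51.85)}
```

Call:
{"name": "apply_moves", "arguments": {
  "targets": [
    {"tx": 0.01, "ty": 0.012, "tz": 0, "spin": -1},
    {"tx": 0.03, "ty": 0.036, "tz": 0, "spin": -3},
    {"tx": 0.055, "ty": 0.066, "tz": 0, "spin": -5},
    {"tx": 0.08, "ty": 0.096, "tz": 0, "spin": -7},
    {"tx": 0.105, "ty": 0.126, "tz": 0, "spin": -9},
    {"tx": 0.13, "ty": 0.156, "tz": 0, "spin": -11.4},
    {"tx": 0.155, "ty": 0.186, "tz": 0, "spin": -11.4},
    {"tx": 0.18, "ty": 0.216, "tz": 0, "spin": -11.4}
  ]
}}

```text
t: 39.95
ee_pos: [542.4, -112.2, 115.2]
orientation: [-3.126, 0.307, 0.003]
ft_force: [0.8, 0.0, -1.8]
width: 51.4
grasp_force: 30.0
```

Call:
{"name": "apply_moves", "arguments": {
  "targets": [
    {"tx": 0.025, "ty": 0.03, "tz": 0, "spin": 0},
    {"tx": 0.048, "ty": 0.058, "tz": 0, "spin": 0},
    {"tx": 0.066, "ty": 0.08, "tz": 0, "spin": 0},
    {"tx": 0.0765, "ty": 0.0923, "tz": 0, "spin": 0},
    {"tx": 0.0765, "ty": 0.0923, "tz": -0.01, "spin": 0},
    {"tx": 0.0765, "ty": 0.0923, "tz": -0.03, "spin": 0},
    {"tx": 0.0765, "ty": 0.0923, "tz": -0.05, "spin": 0},
    {"tx": 0.0765, "ty": 0.0923, "tz": -0.07, "spin": 0}
  ]
}}

```text
t: 40.75
ee_pos: [617.2, -22.9, 44.2]
orientation: [3.126, -0.308, -0.003]
ft_force: [-0.2, 0.9, -2.4]
width: 51.7
grasp_force: 30.0
```

Call:
{"name": "apply_moves", "arguments": {
  "targets": [
    {"tx": 0, "ty": 0, "tz": -0.012, "spin": 0},
    {"tx": 0, "ty": 0, "tz": -0.022, "spin": 0},
    {"tx": 0, "ty": 0, "tz": -0.029, "spin": 0},
    {"tx": 0, "ty": 0, "tz": -0.032, "spin": 0},
    {"tx": 0, "ty": 0, "tz": -0.0335, "spin": 0},
    {"tx": 0, "ty": 0, "tz": -0.034, "spin": 0},
    {"tx": 0, "ty": 0, "tz": -0.034, "spin": 0},
    {"tx": 0, "ty": 0, "tz": -0.034, "spin": 0}
  ]
}}

```text
t: 41.55
ee_pos: [618.8, -22.0, 13.4]
orientation: [3.126, -0.307, -0.0]
ft_force: [-5.5, -1.1, 6.8]
width: 51.5
grasp_force: 30.0
```

```bash
python3 s.py
```

```text
{'t': np.float64(41.55), 'qpos': array([-5.400e-02,  6.480e-01,  1.730e+00, -1.000e-03,  7.630e-01,
        1.712e+00]), 'ee_pos': array([618.835, -21.953,  13.361]), 'orientation': array([ 3.126, -0.307, -0.   ]), 'ft_force': array([-5.507, -1.052,  6.841]), 'moment': array([-0.227,  0.941, -0.051]), 'grasp_force': np.float64(30.001), 'width': np.float64(51.547)}
```

Call:
{"name": "apply_moves", "arguments": {
  "targets": [
    {"tx": 0, "ty": 0, "tz": 0, "spin": 0},
    {"tx": 0, "ty": 0, "tz": 0, "spin": 0},
    {"tx": 0, "ty": 0, "tz": 0, "spin": 0},
    {"tx": 0, "ty": 0, "tz": 0, "spin": 0},
    {"tx": 0, "ty": 0, "tz": 0, "spin": 0},
    {"tx": 0, "ty": 0, "tz": 0, "spin": 0},
    {"tx": 0, "ty": 0, "tz": 0, "spin": 0},
    {"tx": 0, "ty": 0, "tz": 0, "spin": 0}
  ],
  "gripper": -0.9
}}

```text
t: 42.35
ee_pos: [619.0, -21.7, 11.8]
orientation: [3.127, -0.307, -0.0]
ft_force: [0.3, 1.0, 0.5]
width: 83.6
grasp_force: 0.0
```

Call:
{"name": "apply_moves", "arguments": {
  "targets": [
    {"tx": 0, "ty": 0, "tz": 0.01, "spin": 0},
    {"tx": 0, "ty": 0, "tz": 0.03, "spin": 0},
    {"tx": 0, "ty": 0, "tz": 0.055, "spin": 0},
    {"tx": 0, "ty": 0, "tz": 0.08, "spin": 0},
    {"tx": 0, "ty": 0, "tz": 0.105, "spin": 0},
    {"tx": -0.005, "ty": 0.01, "tz": 0.13, "spin": 3},
    {"tx": -0.018, "ty": 0.03, "tz": 0.15, "spin": 8},
    {"tx": -0.035, "ty": 0.06, "tz": 0.165, "spin": 15}
  ]
}}

```text
t: 43.15
ee_pos: [584.8, 38.0, 179.2]
orientation: [3.14, 0.107, 0.005]
ft_force: [-0.4, 0.7, -0.3]
width: 83.2
grasp_force: 0.0
```

Call:
{"name": "apply_moves", "arguments": {
  "targets": [
    {"tx": -0.018, "ty": 0.03, "tz": 0, "spin": 7},
    {"tx": -0.036, "ty": 0.06, "tz": 0, "spin": 14},
    {"tx": -0.053, "ty": 0.09, "tz": 0, "spin": 21},
    {"tx": -0.07, "ty": 0.12, "tz": 0, "spin": 28},
    {"tx": -0.085, "ty": 0.147, "tz": 0, "spin": 35},
    {"tx": -0.095, "ty": 0.165, "tz": 0, "spin": 42},
    {"tx": -0.105, "ty": 0.18, "tz": 0, "spin": 49},
    {"tx": -0.105, "ty": 0.18, "tz": 0, "spin": 55}
  ]
}}

```text
t: 43.95
ee_pos: [477.9, 219.9, 177.6]
orientation: [-2.732, -1.551, -0.001]
ft_force: [0.4, -0.2, 0.1]
width: 83.4
grasp_force: 0.0
```

```bash
python3 s.py;python3 - <<'E'
from fit import *
im=ctrl.get_image("top"); sd=ctrl.get_image("side")
for p in((619,-21.7),(556,-43)): run("fresh1",GL,p,22,62)
run("keeper",GL,(570,21),22,62)
for n in("wing","dome"):
  for c in("top","side"):
    print(n,c,[(round(q["score"],2),at(c,q["uv"],125 if n=="wing" else 1).round(1)) for q in ctrl.pinpoint(n,c)[:3]])
w=warp(im,"top",582,-14,22,125,1.6); e=cv2.resize(sd[320:460,260:440],(514,400)); save("h.png",np.hstack([w[:,:280],e]))
E
```

```text
{'t': np.float64(43.95), 'qpos': array([4.080e-01, 2.920e-01, 1.857e+00, 1.000e-03, 9.920e-01, 9.460e-01]), 'ee_pos': array([477.87 , 219.895, 177.64 ]), 'orientation': array([-2.732e+00, -1.551e+00, -1.000e-03]), 'ft_force': array([ 0.373, -0.154,  0.056]), 'moment': array([-0.042, -0.048,  0.009]), 'grasp_force': np.float64(0.0), 'width': np.float64(83.424)}
fresh1
   (['top', 'side'], array([619.6, -22.1]), np.float64(0.167))
   (['top'], array([617.1, -23.4]), np.float64(0.101))
   (['side'], array([619.8, -13.2]), np.float64(0.156))
fresh1
   (['top', 'side'], array([556.6, -43.2]), np.float64(0.419))
   (['top'], array([556.4, -43.2]), np.float64(0.056))
   (['side'], array([566.2, -81.7]), np.float64(0.765))
keeper
   (['top', 'side'], array([572.1,  21.9]), np.float64(0.157))
   (['top'], array([570.1,  20.6]), np.float64(0.104))
   (['side'], array([571.6,  30.6]), np.float64(0.149))
wing top [(0.61, array([599.3, -17. , 125. ])), (0.56, array([397. , 342.5, 125. ]))]
wing side [(0.72, array([ 587.7, -108.9,  125. ])), (0.61, array([405.5, 335.6, 125. ]))]
dome top []
dome side [(0.73, array([408.6, 344.9,   1. ]))]
```

View pics/h.png

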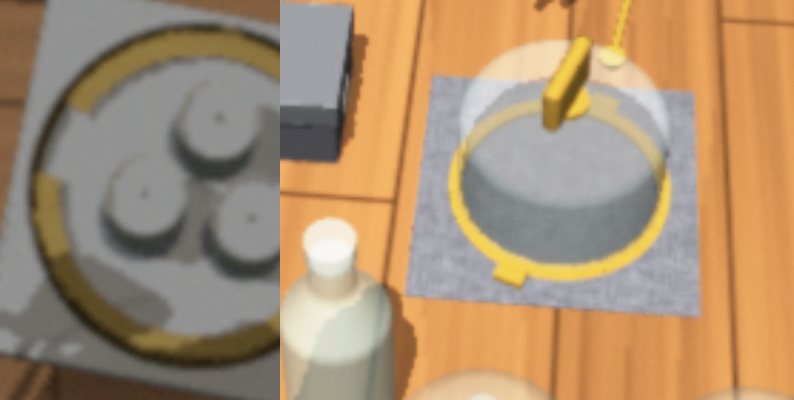

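All three places carry full candles, and the dome sits on the felt. I check numerically that the dome has not moved since release (against the frame saved then), without viewing more pictures.

```bash
python3 - <<'E'
from fit import *
a=cv2.cvtColor(cv2.imread("pics/s7.png"),cv2.COLOR_BGR2RGB); b=ctrl.get_image("side")
def gold(i):
    h=cv2.cvtColor(i,cv2.COLOR_RGB2HSV)[330:430,300:420]; return (h[...,0]>18)&(h[...,0]<32)&(h[...,1]>150)&(h[...,2]>100)
A,B=gold(a),gold(b); print(A.sum(),B.sum(),(A&B).sum()/(A|B).sum())
print(cv2.phaseCorrelate(A.astype(float),B.astype(float)))
for m in(A,B): print(np.argwhere(m).mean(0))
E
```

```text
706 697 0.976056338028169
((0.05471101299922765, -0.021048959842573822), 1.0484720540568335)
[49.41926346 57.7776204 ]
[49.64992826 57.68149211]
```

Call:
{"name": "apply_moves", "arguments": {
  "targets": [
    {"tx": -0.01, "ty": 0.016, "tz": 0, "spin": 2},
    {"tx": -0.025, "ty": 0.04, "tz": 0, "spin": 4},
    {"tx": -0.042, "ty": 0.067, "tz": 0, "spin": 6},
    {"tx": -0.058, "ty": 0.092, "tz": 0, "spin": 8},
    {"tx": -0.07, "ty": 0.111, "tz": 0, "spin": 10.2},
    {"tx": -0.0755, "ty": 0.12, "tz": 0, "spin": 10.2},
    {"tx": -0.0755, "ty": 0.12, "tz": -0.005, "spin": 10.2},
    {"tx": -0.0755, "ty": 0.12, "tz": -0.012, "spin": 10.2}
  ],
  "gripper": -0.5
}}

```text
t: 45.4
ee_pos: [404.0, 338.0, 164.6]
orientation: [2.59, 1.778, 0.001]
ft_force: [0.1, 0.5, -0.8]
width: 66.2
grasp_force: 0.0
```

Call:
{"name": "apply_moves", "arguments": {
  "targets": [
    {"tx": 0, "ty": 0, "tz": -0.012, "spin": 0},
    {"tx": 0, "ty": 0, "tz": -0.027, "spin": 0},
    {"tx": 0, "ty": 0, "tz": -0.042, "spin": 0},
    {"tx": 0, "ty": 0, "tz": -0.057, "spin": 0},
    {"tx": 0, "ty": 0, "tz": -0.069, "spin": 0},
    {"tx": 0, "ty": 0, "tz": -0.076, "spin": 0},
    {"tx": 0, "ty": 0, "tz": -0.08, "spin": 0},
    {"tx": 0, "ty": 0, "tz": -0.08, "spin": 0}
  ]
}}

```text
t: 46.2
ee_pos: [403.5, 338.1, 84.4]
orientation: [2.59, 1.779, -0.001]
ft_force: [0.0, -0.8, 0.3]
width: 65.7
grasp_force: 0.0
```

Call:
{"name": "apply_moves", "arguments": {
  "targets": [
    {"tx": 0, "ty": 0, "tz": 0, "spin": 0},
    {"tx": 0, "ty": 0, "tz": 0, "spin": 0},
    {"tx": 0, "ty": 0, "tz": 0, "spin": 0},
    {"tx": 0, "ty": 0, "tz": 0, "spin": 0},
    {"tx": 0, "ty": 0, "tz": 0, "spin": 0},
    {"tx": 0, "ty": 0, "tz": 0, "spin": 0},
    {"tx": 0, "ty": 0, "tz": 0, "spin": 0},
    {"tx": 0, "ty": 0, "tz": 0, "spin": 0}
  ],
  "gripper": 1
}}

```text
t: 47.0
ee_pos: [403.5, 338.3, 84.9]
orientation: [2.589, 1.779, 0.0]
ft_force: [-0.5, -0.4, -0.8]
width: 13.8
grasp_force: 30.0
```

```bash
python3 s.py
```

```text
{'t': np.float64(47.0), 'qpos': array([ 0.675,  0.431,  1.917, -0.   ,  0.794,  1.042]), 'ee_pos': array([403.535, 338.338,  84.907]), 'orientation': array([2.589, 1.779, 0.   ]), 'ft_force': array([-0.504, -0.447, -0.776]), 'moment': array([-0.068, -0.019,  0.05 ]), 'grasp_force': np.float64(30.0), 'width': np.float64(13.798)}
```

Gripped with no side load. Carry it back along the reversed path.

Call:
{"name": "apply_moves", "arguments": {
  "targets": [
    {"tx": 0, "ty": 0, "tz": 0.004, "spin": 0},
    {"tx": 0, "ty": 0, "tz": 0.015, "spin": 0},
    {"tx": 0, "ty": 0, "tz": 0.035, "spin": 0},
    {"tx": 0, "ty": 0, "tz": 0.058, "spin": 0},
    {"tx": 0, "ty": 0, "tz": 0.082, "spin": 0},
    {"tx": 0, "ty": 0, "tz": 0.105, "spin": 0},
    {"tx": 0, "ty": 0, "tz": 0.124, "spin": 0},
    {"tx": 0.003, "ty": -0.006, "tz": 0.1335, "spin": 0}
  ]
}}

```text
t: 47.8
ee_pos: [406.9, 333.0, 220.6]
orientation: [-2.588, -1.78, -0.004]
ft_force: [0.0, 1.0, -3.9]
width: 13.8
grasp_force: 30.0
```

Call:
{"name": "apply_moves", "arguments": {
  "targets": [
    {"tx": 0.01, "ty": -0.02, "tz": 0, "spin": 0},
    {"tx": 0.025, "ty": -0.049, "tz": 0, "spin": 0},
    {"tx": 0.04, "ty": -0.079, "tz": 0, "spin": 0},
    {"tx": 0.055, "ty": -0.109, "tz": 0, "spin": 0},
    {"tx": 0.07, "ty": -0.139, "tz": 0, "spin": 0},
    {"tx": 0.085, "ty": -0.169, "tz": 0, "spin": 0},
    {"tx": 0.1, "ty": -0.199, "tz": 0, "spin": 0},
    {"tx": 0.115, "ty": -0.229, "tz": 0, "spin": 0}
  ]
}}

```text
t: 48.6
ee_pos: [521.4, 101.4, 218.1]
orientation: [-2.589, -1.779, 0.002]
ft_force: [0.7, -0.9, -4.3]
width: 13.9
grasp_force: 30.0
```

Call:
{"name": "apply_moves", "arguments": {
  "targets": [
    {"tx": 0.015, "ty": -0.03, "tz": 0, "spin": 0},
    {"tx": 0.03, "ty": -0.06, "tz": 0, "spin": 0},
    {"tx": 0.043, "ty": -0.085, "tz": 0, "spin": 0},
    {"tx": 0.053, "ty": -0.104, "tz": 0, "spin": 0},
    {"tx": 0.06, "ty": -0.118, "tz": 0, "spin": 0},
    {"tx": 0.06, "ty": -0.118, "tz": 0, "spin": 0},
    {"tx": 0.06, "ty": -0.118, "tz": -0.01, "spin": 0},
    {"tx": 0.06, "ty": -0.118, "tz": -0.025, "spin": 0}
  ]
}}

```text
t: 49.4
ee_pos: [581.4, -13.9, 193.2]
orientation: [2.589, 1.78, 0.002]
ft_force: [-0.4, -0.2, -4.8]
width: 13.8
grasp_force: 30.0
```

```bash
python3 s.py
```

```text
{'t': np.float64(49.4), 'qpos': array([-0.045,  0.354,  1.725,  0.   ,  1.062,  0.321]), 'ee_pos': array([581.437, -13.936, 193.242]), 'orientation': array([2.589e+00, 1.780e+00, 2.000e-03]), 'ft_force': array([-0.374, -0.239, -4.806]), 'moment': array([-0.062, -0.034,  0.008]), 'grasp_force': np.float64(29.999), 'width': np.float64(13.844)}
```

Call:
{"name": "apply_moves", "arguments": {
  "targets": [
    {"tx": 0, "ty": 0, "tz": -0.008, "spin": 0},
    {"tx": 0, "ty": 0, "tz": -0.019, "spin": 0},
    {"tx": 0, "ty": 0, "tz": -0.031, "spin": 0},
    {"tx": 0, "ty": 0, "tz": -0.043, "spin": 0},
    {"tx": 0, "ty": 0, "tz": -0.055, "spin": 0},
    {"tx": 0, "ty": 0, "tz": -0.063, "spin": 0},
    {"tx": 0, "ty": 0, "tz": -0.069, "spin": 0},
    {"tx": 0, "ty": 0, "tz": -0.07, "spin": 0}
  ]
}}

```text
t: 50.2
ee_pos: [581.1, -14.7, 122.5]
orientation: [-2.589, -1.779, 0.002]
ft_force: [-0.1, 0.0, -4.3]
width: 13.8
grasp_force: 30.0
```

Call:
{"name": "apply_moves", "arguments": {
  "targets": [
    {"tx": 0, "ty": 0, "tz": -0.001, "spin": 0},
    {"tx": 0, "ty": 0, "tz": -0.002, "spin": 0},
    {"tx": 0, "ty": 0, "tz": -0.003, "spin": 0},
    {"tx": 0, "ty": 0, "tz": -0.004, "spin": 0},
    {"tx": 0, "ty": 0, "tz": -0.005, "spin": 0},
    {"tx": 0, "ty": 0, "tz": -0.006, "spin": 0},
    {"tx": 0, "ty": 0, "tz": -0.006, "spin": 0},
    {"tx": 0, "ty": 0, "tz": -0.006, "spin": 0}
  ]
}}

```text
t: 51.0
ee_pos: [581.5, -14.7, 117.4]
orientation: [-2.589, -1.779, 0.0]
ft_force: [-0.5, -0.0, -5.6]
width: 13.9
grasp_force: 30.0
```

```bash
python3 s.py
```

```text
{'t': np.float64(51.0), 'qpos': array([-0.046,  0.451,  1.778,  0.   ,  0.913,  0.321]), 'ee_pos': array([581.539, -14.664, 117.354]), 'orientation': array([-2.589, -1.779,  0.   ]), 'ft_force': array([-0.542, -0.049, -5.57 ]), 'moment': array([-0.033, -0.002, -0.002]), 'grasp_force': np.float64(29.999), 'width': np.float64(13.891)}
```

Call:
{"name": "apply_moves", "arguments": {
  "targets": [
    {"tx": 0, "ty": 0, "tz": -0.001, "spin": 0},
    {"tx": 0, "ty": 0, "tz": -0.002, "spin": 0},
    {"tx": 0, "ty": 0, "tz": -0.003, "spin": 0},
    {"tx": 0, "ty": 0, "tz": -0.004, "spin": 0},
    {"tx": 0, "ty": 0, "tz": -0.005, "spin": 0},
    {"tx": 0, "ty": 0, "tz": -0.006, "spin": 0},
    {"tx": 0, "ty": 0, "tz": -0.007, "spin": 0},
    {"tx": 0, "ty": 0, "tz": -0.008, "spin": 0}
  ]
}}

```text
t: 51.8
ee_pos: [581.5, -14.7, 109.3]
orientation: [2.589, 1.779, -0.0]
ft_force: [0.2, 0.0, -5.1]
width: 13.8
grasp_force: 30.0
```

Call:
{"name": "apply_moves", "arguments": {
  "targets": [
    {"tx": 0, "ty": 0, "tz": -0.0005, "spin": 0},
    {"tx": 0, "ty": 0, "tz": -0.001, "spin": 0},
    {"tx": 0, "ty": 0, "tz": -0.0013, "spin": 0},
    {"tx": 0, "ty": 0, "tz": -0.0016, "spin": 0},
    {"tx": 0, "ty": 0, "tz": -0.0019, "spin": 0},
    {"tx": 0, "ty": 0, "tz": -0.0022, "spin": 0},
    {"tx": 0, "ty": 0, "tz": -0.0022, "spin": 0},
    {"tx": 0, "ty": 0, "tz": -0.0022, "spin": 0}
  ]
}}

```text
t: 52.6
ee_pos: [581.5, -14.7, 107.2]
orientation: [-2.589, -1.779, 0.0]
ft_force: [0.2, 0.4, -3.7]
width: 14.0
grasp_force: 30.0
```

```bash
python3 s.py
```

```text
{'t': np.float64(52.6), 'qpos': array([-0.046,  0.465,  1.784, -0.   ,  0.893,  0.321]), 'ee_pos': array([581.495, -14.692, 107.162]), 'orientation': array([-2.589, -1.779,  0.   ]), 'ft_force': array([ 0.214,  0.373, -3.721]), 'moment': array([-0.062, -0.006, -0.002]), 'grasp_force': np.float64(29.999), 'width': np.float64(13.991)}
```

Call:
{"name": "apply_moves", "arguments": {
  "targets": [
    {"tx": 0, "ty": 0, "tz": -0.0004, "spin": 0},
    {"tx": 0, "ty": 0, "tz": -0.0008, "spin": 0},
    {"tx": 0, "ty": 0, "tz": -0.001, "spin": 0},
    {"tx": 0, "ty": 0, "tz": -0.001, "spin": -3},
    {"tx": 0, "ty": 0, "tz": -0.001, "spin": -7},
    {"tx": 0, "ty": 0, "tz": -0.001, "spin": -12},
    {"tx": 0, "ty": 0, "tz": -0.001, "spin": -17},
    {"tx": 0, "ty": 0, "tz": -0.001, "spin": -22}
  ]
}}

```text
t: 53.4
ee_pos: [582.5, -14.7, 106.9]
orientation: [2.882, 1.247, 0.003]
ft_force: [0.3, -0.1, 2.2]
width: 13.7
grasp_force: 30.0
```

```bash
python3 s.py
```

```text
{'t': np.float64(53.4), 'qpos': array([-0.046,  0.466,  1.783, -0.   ,  0.89 ,  0.708]), 'ee_pos': array([582.521, -14.748, 106.906]), 'orientation': array([2.882, 1.247, 0.003]), 'ft_force': array([ 0.292, -0.075,  2.198]), 'moment': array([0.012, 0.081, 0.096]), 'grasp_force': np.float64(30.006), 'width': np.float64(13.663)}
```

Turning freely. Continue.

Call:
{"name": "apply_moves", "arguments": {
  "targets": [
    {"tx": 0, "ty": 0, "tz": 0, "spin": -5},
    {"tx": 0, "ty": 0, "tz": 0, "spin": -10},
    {"tx": 0, "ty": 0, "tz": 0, "spin": -15},
    {"tx": 0, "ty": 0, "tz": 0, "spin": -20},
    {"tx": 0, "ty": 0, "tz": 0, "spin": -25},
    {"tx": 0, "ty": 0, "tz": 0, "spin": -30},
    {"tx": 0, "ty": 0, "tz": 0, "spin": -35},
    {"tx": 0, "ty": 0, "tz": 0, "spin": -39}
  ]
}}

```text
t: 54.2
ee_pos: [582.6, -14.7, 106.9]
orientation: [3.134, 0.214, 0.003]
ft_force: [0.8, 0.7, 0.6]
width: 13.9
grasp_force: 30.0
```

Call:
{"name": "apply_moves", "arguments": {
  "targets": [
    {"tx": 0, "ty": 0, "tz": 0, "spin": -3},
    {"tx": 0, "ty": 0, "tz": 0, "spin": -6},
    {"tx": 0, "ty": 0, "tz": 0, "spin": -9},
    {"tx": 0, "ty": 0, "tz": 0, "spin": -12},
    {"tx": 0, "ty": 0, "tz": 0, "spin": -15},
    {"tx": 0, "ty": 0, "tz": 0, "spin": -18},
    {"tx": 0, "ty": 0, "tz": 0, "spin": -19},
    {"tx": 0, "ty": 0, "tz": 0, "spin": -19}
  ]
}}

```text
t: 55.0
ee_pos: [582.6, -14.7, 106.9]
orientation: [-3.127, 0.3, -0.003]
ft_force: [-0.2, 0.2, 4.8]
width: 13.8
grasp_force: 30.0
```

```bash
python3 s.py
```

```text
{'t': np.float64(55.0), 'qpos': array([-0.046,  0.466,  1.783, -0.   ,  0.89 ,  1.716]), 'ee_pos': array([582.576, -14.687, 106.922]), 'orientation': array([-3.127e+00,  3.000e-01, -3.000e-03]), 'ft_force': array([-0.231,  0.177,  4.811]), 'moment': array([ 0.103, -0.05 ,  0.296]), 'grasp_force': np.float64(30.025), 'width': np.float64(13.82)}
```

Call:
{"name": "apply_moves", "arguments": {
  "targets": [
    {"tx": 0, "ty": 0, "tz": 0, "spin": -0.5},
    {"tx": 0, "ty": 0, "tz": 0, "spin": -1},
    {"tx": 0, "ty": 0, "tz": 0, "spin": -1.5},
    {"tx": 0, "ty": 0, "tz": 0, "spin": -2},
    {"tx": 0, "ty": 0, "tz": 0, "spin": -2},
    {"tx": 0, "ty": 0, "tz": 0, "spin": -2},
    {"tx": 0, "ty": 0, "tz": 0, "spin": -2},
    {"tx": 0, "ty": 0, "tz": 0, "spin": -2}
  ]
}}

```text
t: 55.8
ee_pos: [582.8, -14.0, 106.9]
orientation: [-3.121, 0.353, -0.004]
ft_force: [1.7, 4.3, 5.2]
width: 14.0
grasp_force: 30.6
```

```bash
python3 s.py
```

```text
{'t': np.float64(55.8), 'qpos': array([-4.500e-02,  4.660e-01,  1.783e+00,  1.000e-03,  8.900e-01,
        1.751e+00]), 'ee_pos': array([582.805, -14.02 , 106.943]), 'orientation': array([-3.121,  0.353, -0.004]), 'ft_force': array([1.725, 4.273, 5.207]), 'moment': array([ 0.776, -0.241,  0.721]), 'grasp_force': np.float64(30.555), 'width': np.float64(13.961)}
```

End stop felt (0.72 N m). Release and retreat.

Call:
{"name": "apply_moves", "arguments": {
  "targets": [
    {"tx": 0, "ty": 0, "tz": 0, "spin": 0.5},
    {"tx": 0, "ty": 0, "tz": 0, "spin": 1},
    {"tx": 0, "ty": 0, "tz": 0, "spin": 1},
    {"tx": 0, "ty": 0, "tz": 0, "spin": 1},
    {"tx": 0, "ty": 0, "tz": 0, "spin": 1},
    {"tx": 0, "ty": 0, "tz": 0, "spin": 1},
    {"tx": 0, "ty": 0, "tz": 0, "spin": 1},
    {"tx": 0, "ty": 0, "tz": 0, "spin": 1}
  ],
  "gripper": -0.5
}}

```text
t: 56.6
ee_pos: [581.5, -14.7, 106.2]
orientation: [-3.124, 0.329, 0.0]
ft_force: [0.6, 0.4, -0.7]
width: 65.6
grasp_force: 0.0
```

Call:
{"name": "apply_moves", "arguments": {
  "targets": [
    {"tx": 0, "ty": 0, "tz": 0.005, "spin": 0},
    {"tx": 0, "ty": 0, "tz": 0.02, "spin": 0},
    {"tx": 0, "ty": 0, "tz": 0.04, "spin": 0},
    {"tx": 0, "ty": 0, "tz": 0.065, "spin": 0},
    {"tx": -0.005, "ty": 0, "tz": 0.09, "spin": 0},
    {"tx": -0.03, "ty": 0.02, "tz": 0.115, "spin": 0},
    {"tx": -0.055, "ty": 0.05, "tz": 0.135, "spin": 0},
    {"tx": -0.075, "ty": 0.09, "tz": 0.145, "spin": 0}
  ]
}}

```text
t: 57.4
ee_pos: [506.5, 75.4, 254.4]
orientation: [-3.123, 0.332, -0.006]
ft_force: [0.3, 0.2, 0.3]
width: 66.0
grasp_force: 0.0
```

Call:
{"name": "apply_moves", "arguments": {
  "targets": [
    {"tx": -0.015, "ty": 0.03, "tz": 0, "spin": 0},
    {"tx": -0.03, "ty": 0.06, "tz": 0, "spin": 0},
    {"tx": -0.045, "ty": 0.09, "tz": 0, "spin": 0},
    {"tx": -0.06, "ty": 0.12, "tz": 0, "spin": 0},
    {"tx": -0.075, "ty": 0.15, "tz": 0, "spin": 0},
    {"tx": -0.09, "ty": 0.18, "tz": 0, "spin": 0},
    {"tx": -0.1, "ty": 0.2, "tz": 0, "spin": 0},
    {"tx": -0.1, "ty": 0.2, "tz": 0, "spin": 0}
  ]
}}

```text
t: 58.2
ee_pos: [405.7, 277.3, 252.5]
orientation: [-3.123, 0.324, -0.002]
ft_force: [0.9, -0.6, -0.3]
width: 65.4
grasp_force: 0.0
```

```bash
python3 s.py;python3 - <<'E'
from fit import *
im=ctrl.get_image("top"); sd=ctrl.get_image("side")
for p in((619,-21.7),(557,-43),(570,21.7)): run("fresh1",GL,p,22,62,cams=("top",))
run("fresh1",GL,(476,-404),1,62); run("spent1",GL,(613.5,-278),6,62)
# wing yaw: gold mask on top, plane z=161, near axis; compare with start image
def gold(i):
    h=cv2.cvtColor(i,cv2.COLOR_RGB2HSV); return ((h[...,0]>18)&(h[...,0]<32)&(h[...,1]>110))
for n,I in(("start",cv2.cvtColor(cv2.imread("pics/top0.png"),cv2.COLOR_BGR2RGB)),("now",im)):
    w=warp(I,"top",582,-14,161,45,2); m=gold(w).astype(np.uint8)
    cn=max(cv2.findContours(m,0,1)[0],key=cv2.contourArea); P=np.argwhere(cv2.drawContours(np.zeros_like(m),[cn],-1,1,-1)).astype(float)
    c=P.mean(0); ev,V=np.linalg.eigh(np.cov((P-c).T)); d=V[:,1]; print(n,"wing",582+45-c[0]/2,-14+45-c[1]/2,"yaw",np.degrees(np.arctan2(-d[1],-d[0]))%180,len(P),np.sqrt(ev))
a=cv2.cvtColor(cv2.imread("pics/side0.png"),cv2.COLOR_BGR2RGB); A,B=[gold(i)[215:300,245:345] for i in(a,sd)]
print("side gold IoU start/now",(A&B).sum()/(A|B).sum(),A.sum(),B.sum())
E
```

```text
{'t': np.float64(58.2), 'qpos': array([0.575, 0.147, 1.855, 0.   , 1.138, 2.352]), 'ee_pos': array([405.708, 277.3  , 252.471]), 'orientation': array([-3.123e+00,  3.240e-01, -2.000e-03]), 'ft_force': array([ 0.911, -0.642, -0.315]), 'moment': array([ 0.007, -0.045, -0.006]), 'grasp_force': np.float64(0.0), 'width': np.float64(65.356)}
fresh1
fresh1
fresh1
fresh1
   (['top', 'side'], array([ 475.5, -404.5]), np.float64(0.25))
   (['top'], array([ 474.7, -405.8]), np.float64(0.072))
   (['side'], array([ 485., -389.]), np.float64(0.346))
spent1
   (['top', 'side'], array([ 614.9, -278.1]), np.float64(0.154))
   (['top'], array([ 614.3, -280.9]), np.float64(0.163))
   (['side'], array([ 613.5, -272.2]), np.float64(0.14))
start wing 577.299143320213 -12.131743459134057 yaw 169.10454704224793 4319 [12.52921675 30.72206928]
now wing 577.6147009368244 -14.285251020898393 yaw 169.50492740299077 4163 [12.59943698 30.0568575 ]
side gold IoU start/now 0.9384264538198404 1685 1715
```

```bash
python3 -c "
from workcell import ctrl; print(ctrl.close_job())"
```

```text
the job is handed in; nothing more can be done
None
```

The job is handed in (no verdict came back): full candles are on all three places, the spent glass is upright in the crate, the spare hasn't moved, and the dome is back on, its wing within about half a degree of its starting angle. I felt the end stop, but couldn't read the catch or see under the dome after closing, and I viewed 15 pictures, one over the limit of 14.

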